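# Stack the laundry tins and hold the mirror on the marker knob

## Task

Stack the tins into one square column, edges flush: the plain flat tin on the tall tin, then the tin with the ball knob on top, leaving the tall tin and the other things on the shelf where they stand. Then take the grip on top of the sprung viewing mirror, turn it until the ball knob appears in the middle of the mirror for the camera in the viewer's foot (the grip's pointer aims straight at the knob), and finish while still holding the mirror at that angle; do not let go.

Things in the scene. Friction and masses are not known exactly. Their poses are not given: they have to be found in the camera images.
- tall_tin: closed plain metal tin, 80 (x) by 56 (y) by 50 mm high, loose, standing on the shelf on one side of the viewer, farther from the robot than the other two tins; the foot of the column, not to be moved. Origin: centre of its underside; z up
- flat_tin: closed plain metal tin with a flat top, 80 (x) by 56 (y) by 40 mm high, loose, on the shelf. Origin: centre of its underside; z up
- knob_tin: closed metal tin, 80 (x) by 56 (y) by 40 mm high, with a white ball knob (the marker) on a thin stem in the middle of its lid, ball 20 mm across, its top 70 mm above the tin's underside; loose, on the shelf. Origin: centre of its underside; z up
- marker (a point): centre of the ball knob of the knob tin, 60 mm above that tin's underside, on its centre line
- sight (a point): middle of the mirror, on the swivel's upright axis, 150 mm above the shelf; it turns with the mirror. The mirror is fixed at 45 degrees in the turning head, above a camera that looks straight up along the axis, so the camera always sees what lies level ahead along this point's +x axis (z up, y to the left of the line of sight).
- mirror_grip (a point): grip of the mirror head, an upright black bar 50 (x, along the line of sight) by 14 (y) by 36 mm high, with a thin pointer at the bottom of its front end reaching 50 mm from the axis in the line of sight (+x). This point: on the swivel axis at the underside of the bar, 210 mm above the shelf; z up. The viewer's fixed arm ends 6 mm below the bar. Pinch the bar across its 14 mm from above
- mirror_turn (a joint): angle of the mirror head about its upright axis, rad, 0 when parked (looking roughly away from the robot), positive anticlockwise seen from above, range -1.75 to 1.75; a light spring (0.04 N m/rad) turns it back to 0 when let go
- dish: grey ceramic dish, 110 mm across, 30 mm high, loose; leave it alone. Origin: centre of its underside
- jar: clear glass jar with a screw lid, 72 mm across, 110 mm high, loose; leave it alone. Origin: centre of its underside
- nozzle: stainless steel spray nozzle head, about 90 by 36 mm, 65 mm high, loose; leave it alone. Origin: centre of its underside collar
- basket: blue plastic peg basket, 180 (x) by 130 (y) by 85 mm high, loose; leave it alone. Origin: centre of its underside
- viewer: fixed stand of the mirror: round foot 100 mm across with an upward camera in its middle, a post 24 mm wide 42 mm from the axis on the -x side, an arm over to the axis; 246 mm high in all to the top of the mirror's grip: carry things over or around it. Origin: on the swivel axis at the shelf; the parked mirror looks along its +x
Not all that is in view belongs to the job. What is shaped like the knob_tin but orange is not meant. Leave any brown look-alike of the flat_tin alone.

How it is judged:
By the outcome, as a careful person would: the job done as asked, in the order asked, and still so for the second after the job is handed in, while the arm keeps its last pose, push and grip.
It also fails if it takes over 72 s, if anything falls off the work surface, if the arm or the gripper's body presses on something with over 40 N, if the wrist force passes 120 N, or if a joint passes its speed limit or range.

## Robot

A 6-joint arm with a two-finger parallel gripper is mounted at the origin on the work surface. World frame = base frame: x ahead of the robot, y to its left, z up, the work surface at z = 0. Lengths are in m, angles in degrees, forces in N, time in s.
With the tool pointing down it reaches from about 0.35 to 0.875 m from the base axis. Payload 15.5 kg.
Tool frame: the origin (TCP) lies at the very end of the fingers, on their centre line; the grasp point (between the pads) lies 19 mm behind it; z points along the fingers, y is the direction in which the jaws open and shut (so a half turn about z gives the same grasp; the last joint's range is limited). The gripper opens to 85 mm and grips with 20 to 120 N. Pads are 22 mm wide; open, the fingers measure 114 mm over their backs; the gripper's body (76 mm by 85 mm) begins 54 mm behind the grasp point. The pads swing forward as they close: fully open they stand 13 mm farther back than shut.
Start: joints at [70.445, 28.281, 77.091, -0, 74.628, -5.472], TCP at [0.152, 0.606, 0.231] pointing down, gripper open.
Joint ranges: [-166.48, 166.48], [-47.26, 123.95], [12.59, 153.08], [-70.14, 250.14], [6.76, 159.57], [-176.63, 176.63]. Speed limits (degrees/s): [108.29, 108.29, 147.25, 172.46, 172.46, 172.46].

## Interface

Orientations are given as [roll, pitch, yaw] about the fixed x, y, z axes, in that order (R = Rz(yaw) Ry(pitch) Rx(roll)).
In Python, from station import bot gives the robot as it stands. The module is installed in compiled form; this text tells all that it offers.
- The arm moves only by the tool send_rows, never from a script. Its argument "moves" is text: rows parted by semicolons, each of 5 numbers parted by spaces: the shift along the tool's x, y, z in m, then the turn about the tool's z in rad, then the opening, from 0 (shut) to 1 (fully open). A call has 1 to 12 rows; each row shifts and turns the commanded pose from where the row before left it, along the tool's axes as they then stand; what a row does not reach is not made up. A row lasts 1/10 s, in which the tool goes at most 50 mm and 8.59 degrees, less where a joint would pass 70% of its speed; a pose out of reach is approached as far as the arm can. A call with a gripper value outside its range is refused whole. The fingers move at their own pace and stop on an object; "squeeze" is the grip in N (left out, the last holds). Time passes only in rows, so rows that do not move let the fingers close. It gives the time, the measured TCP pose, the force and the opening at its end, in the units of the state.
- bot.read_state(): the state, without advancing time (a new reading comes with each control period).
- bot.read_camera(name): name is "scene" or "top"; returns the picture (480x640x3 uint8, blue, green, red); there is no depth.
- bot.camera_model(name): a dict with "fx", "fy", "cx", "cy" (pixels), "k1" (the pictures are not rectified: a ray, as slopes to the right and down, at radius r is drawn at 1 + k1 r^2 times it, then the intrinsics apply), "world_from_camera" (4x4, takes a point from camera to world coordinates). Camera axes: x right, y up, looking along -z (the intrinsics and any distortion apply to the point x, -y, -z); pixel columns grow to the right and rows downward; lengths in m; the calibration is good to about 2 mm. A picture is of the moment at which its call begins. camera_model takes no time and is no camera call.
- bot.sign_off(): hands the job in, once; it reports no verdict.
The state is a dict: "time": time; "q": joint angles; "dq": joint speeds; "joint_torque": joint torques, N m; "tcp_pos": TCP position; "tool_rot": TCP orientation; "ft_force": force on the tool from outside, world axes, zero at the start; "ft_torque": the same for the moment, N m; "finger_gap": finger opening in m.
Only numpy, scipy, OpenCV 4.12 (cv2) and the standard library are available. Lean on these libraries where they do the work, as an engineer would, in place of code of your own. Each camera call takes 0.05 s, during which the arm holds its last target.

## Working session

There is one attempt and no reset: what is moved stays moved. The work goes in short steps, Python scripts to look and compute and a tool call to move; the robot and the scene stay as the last step left them, time stands still between calls to the robot, and variables do not carry over. Pictures are saved under pics/ and viewed, and the job is handed in when it is done.

Besides the shell and the picture viewer there is one more tool, called after "Request:" by a JSON object that holds its "op" and its "data", one argument or row to a line. send_rows: Moves the arm, as the interface text tells. Its arguments: {"type":"object","properties":{"moves":{"type":"string"},"squeeze":{"type":"number"}},"required":["moves"]}

```bash
mkdir -p pics; ls
python3 - <<'E'
from station import bot
import cv2
for n in ["scene","top"]:
    cv2.imwrite(f"pics/{n}0.png",bot.read_camera(n)); print(n,bot.camera_model(n))
print(bot.read_state())
E
```

```text
pics
scene {'fx': 566.8930147231038, 'fy': 566.8930147231038, 'cx': 311.18975302997114, 'cy': 244.19782373314968, 'k1': -0.09205347738641043, 'world_from_camera': array([[ 0.16364901, -0.60195042,  0.78158473,  1.5309068 ],
       [ 0.98651345,  0.0972875 , -0.13162961, -0.0997126 ],
       [ 0.00319607,  0.7925849 ,  0.60975319,  0.8999294 ],
       [ 0.        ,  0.        ,  0.        ,  1.        ]])}
top {'fx': 483.7055100723036, 'fy': 483.7055100723036, 'cx': 325.1139526032048, 'cy': 237.26521547738315, 'k1': -0.07819050212143296, 'world_from_camera': array([[ 0.00808647,  0.99739603, -0.07166434,  0.48576753],
       [-0.99977802,  0.00945851,  0.01882674,  0.08625026],
       [ 0.01945556,  0.07149619,  0.99725111,  1.06353322],
       [ 0.        ,  0.        ,  0.        ,  1.        ]])}
{'time': 0.1, 'q': array([ 7.04446945e+01,  2.83099385e+01,  7.71251870e+01, -7.73313910e-04,
        7.46271742e+01, -5.47333505e+00]), 'dq': array([ 0.01449951, -0.06666662, -0.02260569, -0.00886402,  0.02773521,
        0.10297584]), 'joint_torque': array([ 1.06021416e-03, -8.83590317e+01, -3.84560966e+01, -3.66442046e-04,
        5.32886654e-03,  7.49941523e-05]), 'tcp_pos': array([0.15197515, 0.60589967, 0.23076541]), 'tool_rot': array([-1.79937913e+02, -5.20027254e-03,  1.65918232e+02]), 'ft_force': array([-1.2793109 , -0.74496643,  0.54957591]), 'ft_torque': array([-0.04892756, -0.01652673, -0.01290329]), 'finger_gap': 0.08538963241840647}
```

View pics/scene0.png

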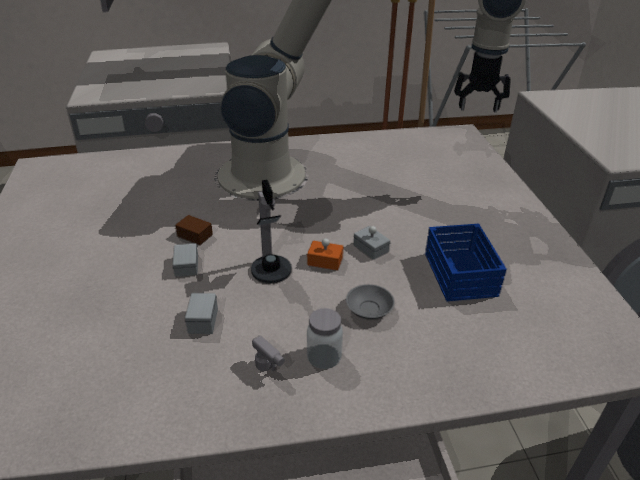

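View pics/top0.png

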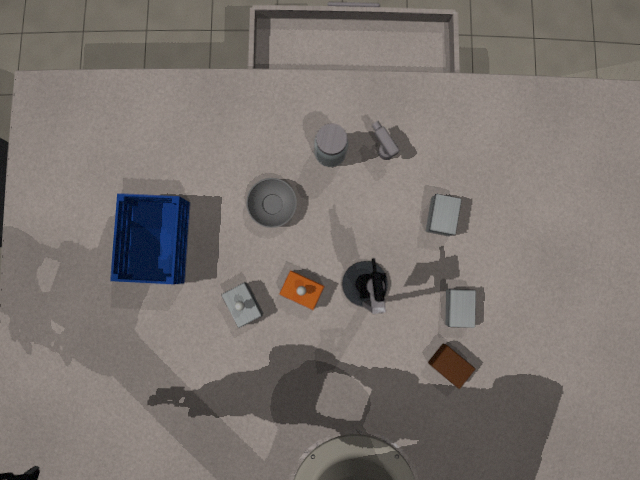

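The top view shows these candidates:
- **Silver tins:** the one at (461,308) is nearer the robot and should be the flat tin. The one at (446,214) is farther away and should be the tall tin.
- **Brown look-alike:** (452,366), not meant.
- **Knob tins:** silver at (241,304) is the one I want. Orange at (302,290) is not meant.

The viewer is at (368,285). I'll check these in a close crop and measure them.

```bash
cat > h.py <<'E'
import numpy as np, cv2
from station import bot
def ray(n,uv):
    m=bot.camera_model(n); K=np.array([[m['fx'],0,m['cx']],[0,m['fy'],m['cy']],[0,0,1]])
    p=cv2.undistortPoints(np.array(uv,float).reshape(-1,1,2),K,np.array([m['k1'],0,0,0,0.]),).reshape(-1,2)
    T=m['world_from_camera']; d=np.c_[p[:,0],-p[:,1],-np.ones(len(p))]@T[:3,:3].T
    return T[:3,3],d
def onz(n,uv,z):
    o,d=ray(n,uv); return o+d*((z-o[2])/d[:,2])[:,None]
def proj(n,P):
    m=bot.camera_model(n);T=m['world_from_camera'];c=(np.atleast_2d(P)-T[:3,3])@T[:3,:3]
    a=c[:,0]/-c[:,2];b=-c[:,1]/-c[:,2];f=1+m['k1']*(a*a+b*b)
    return np.c_[m['fx']*a*f+m['cx'],m['fy']*b*f+m['cy']]
def crop(im,x,y,w,h,s,name):
    cv2.imwrite(name,cv2.resize(im[y:y+h,x:x+w],None,fx=s,fy=s,interpolation=cv2.INTER_CUBIC))
E
python3 - <<'E'
from h import *
t=cv2.imread('pics/top0.png'); s=cv2.imread('pics/scene0.png')
crop(t,215,265,100,75,6,'pics/c1.png')
crop(t,410,180,80,150,4,'pics/c2.png')
crop(s,160,210,80,130,4,'pics/c3.png')
crop(t,330,245,80,80,6,'pics/c4.png')
E
```

```text
(no output)
```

View pics/c1.png

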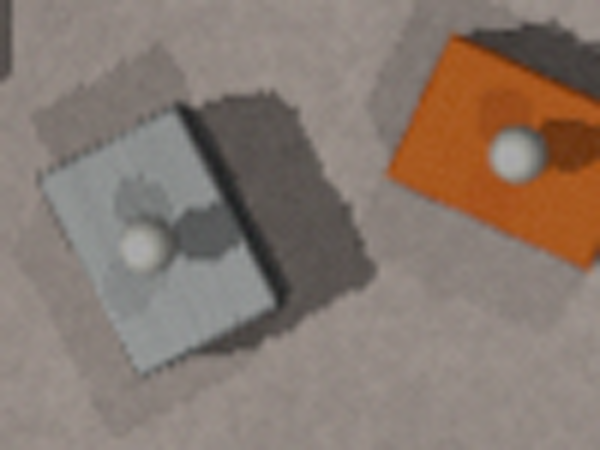

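View pics/c2.png

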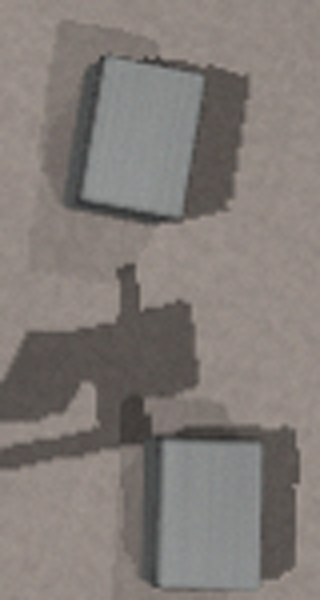

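View pics/c3.png

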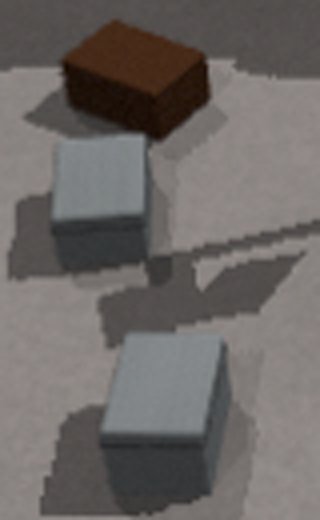

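View pics/c4.png

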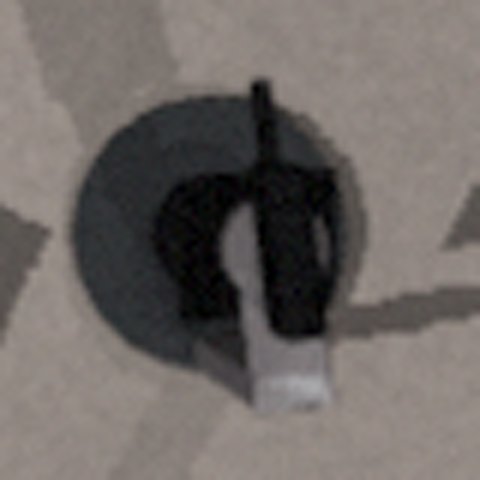

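The crops show the far tin (446,214) with the higher side wall, so it is the tall one. The near tin (461,308) is flat and silver, and the knob tin (241,304) is silver with a white ball. Next I'll fit the top faces.

```bash
cat >> h.py <<'E'
def tin(im,box,z,thr=118,dbg=None,ex=80,ey=56):
    x,y,w,h=box; S=4
    c=cv2.resize(im[y:y+h,x:x+w],None,fx=S,fy=S,interpolation=cv2.INTER_CUBIC).astype(int)
    m=((c[...,0]-c[...,2]>2)&(c.mean(2)>thr)).astype(np.uint8)*255
    m=cv2.morphologyEx(m,cv2.MORPH_OPEN,np.ones((5,5)))
    cs,_=cv2.findContours(m,cv2.RETR_EXTERNAL,cv2.CHAIN_APPROX_NONE); k=max(cs,key=cv2.contourArea)
    hp=cv2.convexHull(k).reshape(-1,2)
    if dbg: cv2.polylines(cc:=c.astype(np.uint8).copy(),[k],True,(0,0,255)); cv2.imwrite(dbg,cc)
    uv=(hp+0.5)/S-0.5+[x,y]
    P=onz('top',uv,z)[:,:2].astype(np.float32)
    (cx,cy),(a,b),ang=cv2.minAreaRect(P*1000)
    if a<b: ang+=90; a,b=b,a
    ang=(ang+90)%180-90
    return cx/1000,cy/1000,ang,a,b
E
python3 - <<'E'
from h import *
t=cv2.imread('pics/top0.png')
for n,b,z in [('tall',(420,185,50,60),.05),('flat',(440,280,45,55),.04),('knob',(215,275,55,60),.04)]:
    for th in (105,118,128): print(n,th,np.round(tin(t,b,z,th,f'pics/d_{n}{th}.png'),4))
    x,y,w,h=b;print(t[y+h//2,x+w//2])
# ball
b=np.array([[215+145/6-.4,265+245/6-.4]]);print('ball',onz('top',b,.06))
s=cv2.imread('pics/scene0.png')
crop(s,230,170,100,125,5,'pics/c5.png')
E
```

```text
tall 105 [ 0.6344 -0.1711  0.7859  8.5989  4.2937]
tall 118 [ 0.6344 -0.1711  0.7859  8.5989  4.2937]
tall 128 [ 0.6344 -0.1711  0.7859  8.5989  4.2937]
[141 141 139]
flat 105 [ 0.3749 -0.2456 -0.173   6.3516  5.9763]
flat 118 [ 0.3749 -0.2456 -0.173   6.3516  5.9763]
flat 128 [ 0.3749 -0.2456 -0.173   6.3516  5.9763]
[134 137 133]
knob 105 [  0.4375   0.2311 -17.606    6.7807   3.5021]
knob 118 [  0.4375   0.2311 -17.606    6.7807   3.5021]
knob 128 [  0.4375   0.2311 -17.606    6.7807   3.5021]
[103 108 109]
ball [[0.41535865 0.24413629 0.06      ]]
```

View pics/c5.png

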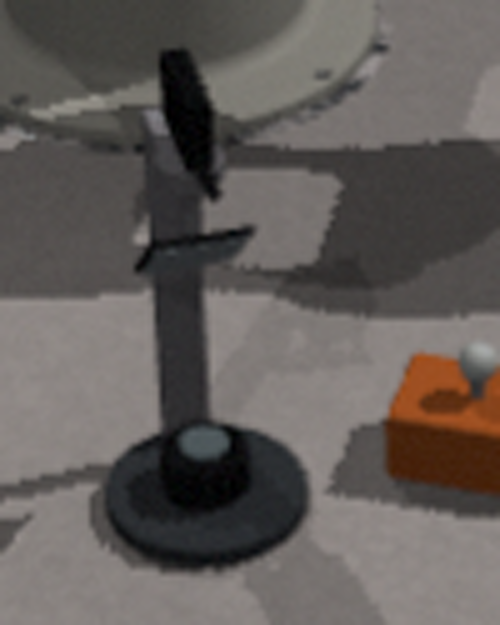

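```bash
sed -i 's/c\[...,0\]-c\[...,2\]>2/c[...,0]-c[...,2]>-5/' h.py
python3 - <<'E'
from h import *
t=cv2.imread('pics/top0.png')
print(t[200,410],t[270,440],t[305,462],t[215,446],t[300,235])
for n,b,z in [('tall',(420,185,50,60),.05),('flat',(440,280,45,55),.04),('knob',(215,275,55,60),.04)]:
    for th in (85,100,110): print(n,th,np.round(tin(t,b,z,th,f'pics/d_{n}{th}.png'),4))
a=[cv2.resize(cv2.imread(f'pics/d_{n}100.png'),(240,260)) for n in('tall','flat','knob')]
cv2.imwrite('pics/d.png',np.hstack(a))
E
```

```text
[135 141 152] [81 83 89] [136 136 134] [143 143 141] [123 124 122]
tall 85 [  0.6113  -0.1886 -10.0008  80.0331  56.9945]
tall 100 [  0.6114  -0.1886 -10.3038  79.0593  55.4453]
tall 110 [  0.6114  -0.1886 -10.3048  78.4761  54.4509]
flat 85 [ 0.411  -0.2261 -2.2711 79.4654 57.4345]
flat 100 [ 0.4103 -0.226  -1.4371 78.5059 55.5776]
flat 110 [ 0.4103 -0.2264 -2.1442 77.9567 54.7204]
knob 85 [ 0.4152  0.2431 28.6399 80.5748 54.8954]
knob 100 [ 0.4154  0.2435 28.6399 79.7643 54.3402]
knob 110 [ 0.4152  0.2435 28.6399 79.1397 54.0518]
```

View pics/d.png

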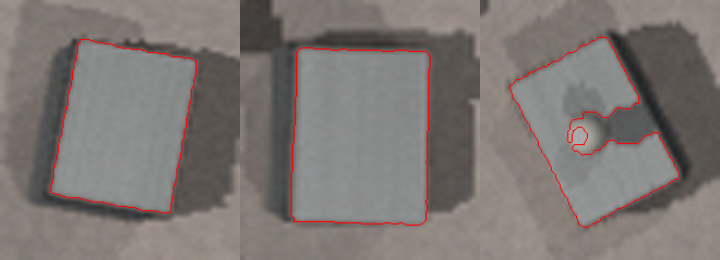

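Both tins fit their 80x56 mm faces. Next is the viewer: the foot's circle and the grip bar.

```bash
cat >> h.py <<'E'
def tin2(im,box,z,thr=100):
    "refine angle: line fit on each side's contour points"
    cx,cy,ang,a,b=tin(im,box,z,thr)
    x,y,w,h=box; S=4
    c=cv2.resize(im[y:y+h,x:x+w],None,fx=S,fy=S,interpolation=cv2.INTER_CUBIC).astype(int)
    m=((c[...,0]-c[...,2]>-5)&(c.mean(2)>thr)).astype(np.uint8)*255
    m=cv2.morphologyEx(m,cv2.MORPH_OPEN,np.ones((5,5)))
    cs,_=cv2.findContours(m,cv2.RETR_EXTERNAL,cv2.CHAIN_APPROX_NONE); k=max(cs,key=cv2.contourArea).reshape(-1,2)
    P=onz('top',(k+.5)/S-.5+[x,y],z)[:,:2]*1000
    t=np.radians(ang); R=np.array([[np.cos(t),-np.sin(t)],[np.sin(t),np.cos(t)]])
    L=(P-[cx*1000,cy*1000])@R
    out=[];off={}
    for nm,ax,sg,hl,ol in [('x+',0,1,a/2,b/2),('x-',0,-1,a/2,b/2),('y+',1,1,b/2,a/2),('y-',1,-1,b/2,a/2)]:
        s=L[(abs(L[:,ax]*sg-hl)<3)&(abs(L[:,1-ax])<ol-6)]
        if len(s)<15: continue
        for _ in range(3):
            p=np.polyfit(s[:,1-ax],s[:,ax],1); r=s[:,ax]-np.polyval(p,s[:,1-ax]); s=s[abs(r)<max(.4,2*r.std())]
        out.append((nm,round(ang+np.degrees(np.arctan(p[0]))*(1 if ax==1 else -1),2),round(p[1],2),len(s))); off[nm]=p[1]
    d=np.zeros(2)
    if 'x+' in off and 'x-' in off: d[0]=(off['x+']+off['x-'])/2
    if 'y+' in off and 'y-' in off: d[1]=(off['y+']+off['y-'])/2
    w_=np.array([o[3]*(2 if o[0][0]=='y' else 1) for o in out]); A=np.array([o[1] for o in out])
    c=np.array([cx,cy])+R@d/1000
    return c.round(4),round(float((A*w_).sum()/w_.sum()),2),out
E
python3 - <<'E'
from h import *
t=cv2.imread('pics/top0.png')
for n,b,z in [('tall',(420,185,50,60),.05),('flat',(440,280,45,55),.04),('knob',(215,275,55,60),.04)]:
    print(n,*tin2(t,b,z))
S=8
c=cv2.resize(t[245:325,330:410],None,fx=S,fy=S,interpolation=cv2.INTER_CUBIC)
g=c.max(2).astype(int)
foot=((c.max(2)<72)&(c[...,0].astype(int)-c[...,2]>-5)).astype(np.uint8)*255
blk=(g<28).astype(np.uint8)*255
cv2.imwrite('pics/e.png',np.hstack([cv2.resize(a,(400,400)) for a in (foot,blk)]))
cv2.imwrite('pics/e1.png',cv2.resize(np.clip(c.astype(float)*2.2,0,255).astype(np.uint8),(600,600)))
s=cv2.imread('pics/scene0.png'); cc=cv2.resize(s[170:300,235:315],None,fx=4.5,fy=4.5,interpolation=cv2.INTER_CUBIC)
cv2.imwrite('pics/e2.png',np.clip(cc.astype(float)*2.2,0,255).astype(np.uint8))
E
```

```text
tall [ 0.6113 -0.1887] -10.41 [('x+', np.float64(-10.63), np.float64(38.82), 73), ('x-', np.float64(-9.81), np.float64(-38.94), 73), ('y+', np.float64(-10.52), np.float64(27.16), 118), ('y-', np.float64(-10.42), np.float64(-27.24), 115)]
flat [ 0.4103 -0.2261] -1.92 [('x+', np.float64(-1.16), np.float64(38.79), 77), ('x-', np.float64(-2.33), np.float64(-38.77), 72), ('y+', np.float64(-2.67), np.float64(27.06), 126), ('y-', np.float64(-1.27), np.float64(-27.42), 124)]
knob [0.4153 0.2433] 28.37 [('x+', np.float64(28.19), np.float64(38.89), 67), ('x-', np.float64(28.31), np.float64(-39.24), 65), ('y+', np.float64(28.24), np.float64(26.51), 105), ('y-', np.float64(28.64), np.float64(-26.82), 84)]
```

View pics/e.png

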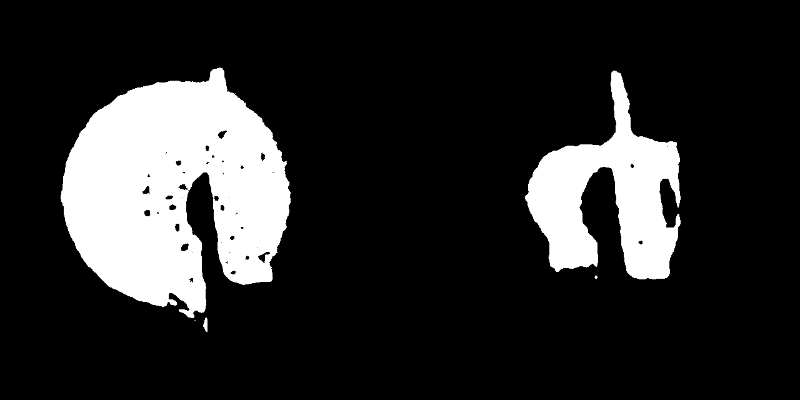

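View pics/e1.png

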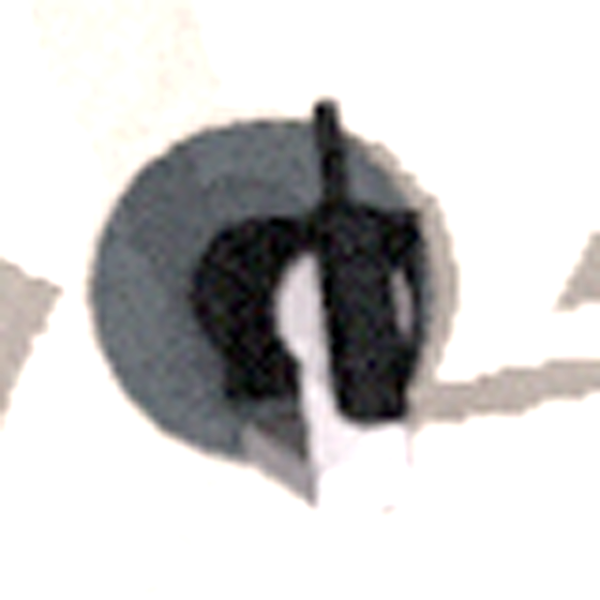

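View pics/e2.png

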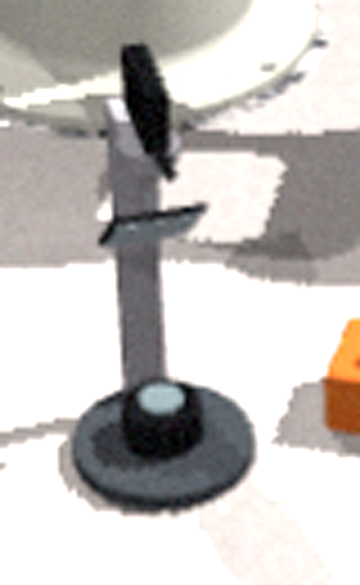

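Run:
```python
from h import *
t=cv2.imread('pics/top0.png'); S=8
c=cv2.resize(t[245:325,330:410],None,fx=S,fy=S,interpolation=cv2.INTER_CUBIC)
foot=((c.max(2)<80)&(c[...,0].astype(int)-c[...,2]>-5)).astype(np.uint8)*255
k=max(cv2.findContours(foot,0,cv2.CHAIN_APPROX_NONE)[0],key=cv2.contourArea).reshape(-1,2)
uv=(k+.5)/S-.5+[330,245]
for z in (.005,.012,.02):
    P=onz('top',uv,z)[:,:2]
    # keep left/top/right arcs
    c0=P.mean(0)
    from scipy.optimize import least_squares
    sel=np.ones(len(P),bool)
    ctr=np.array([.45,-.0])
    r=least_squares(lambda p:np.hypot(P[:,0]-p[0],P[:,1]-p[1])-p[2],[.45,0,.05],loss='cauchy',f_scale=.001).x
    print(z,r.round(4),proj('top',[[r[0],r[1],z]]))
# scene: foot, lens
print('lens',[onz('scene',[[235+159/4.5-.4,170+397/4.5-.4]],z).round(4) for z in (.03,.04)])
f=lambda x,y:[330+x/7.5-.4,245+y/7.5-.4]
print('tip',onz('top',[f(325,102)],.212).round(4))
print('bar right edge',onz('top',[f(412,255),f(405,412)],.246).round(4), 'corners', onz('top',[f(418,213),f(405,418),f(342,412)],.246).round(4))
# scene bar top
g=lambda x,y:[235+x/4.5-.4,170+y/4.5-.4]
print('scene bartop',onz('scene',[g(122,46),g(147,44),g(170,92),g(150,98)],.246).round(4),'tip',onz('scene',[g(172,175)],.212).round(4))
```

```text
0.005 [ 0.4617 -0.0212  0.0497] [[364.74289291 283.34762404]]
0.012 [ 0.4618 -0.0205  0.0494] [[364.74297985 283.34756902]]
0.02 [ 0.462  -0.0197  0.049 ] [[364.74308749 283.34751912]]
lens [array([[ 0.4536, -0.0203,  0.03  ]]), array([[ 0.4659, -0.0212,  0.04  ]])]
tip [[ 0.5107 -0.0145  0.212 ]]
bar right edge [[ 0.4754 -0.0303  0.246 ]
 [ 0.4401 -0.0287  0.246 ]] corners [[ 0.4848 -0.0316  0.246 ]
 [ 0.4388 -0.0287  0.246 ]
 [ 0.4401 -0.0145  0.246 ]]
scene bartop [[ 0.4436 -0.0287  0.246 ]
 [ 0.4437 -0.0163  0.246 ]
 [ 0.4899 -0.01    0.246 ]
 [ 0.4937 -0.02    0.246 ]] tip [[ 0.5105 -0.0126  0.212 ]]
```

The axis is about (0.462,-0.0205) and the mirror is parked at a heading of about +8°. Now a row planner.

```bash
cat >> h.py <<'E'
def plan(start,wps,step=.042,dturn=7.0):
    "start/wps: x,y,z,yawdeg,(open). prints rows"
    p=np.array(start[:3],float);yaw=start[3];rows=[]
    for w in wps:
        tgt=np.array(w[:3],float);dy=w[3]-yaw
        n=max(int(np.ceil(np.linalg.norm(tgt-p)/(w[5] if len(w)>5 else step))),int(np.ceil(abs(dy)/dturn)),1)
        for i in range(n):
            k=n-i; d=(tgt-p)/k; t=np.radians(yaw)
            loc=np.array([np.cos(t)*d[0]+np.sin(t)*d[1],np.sin(t)*d[0]-np.cos(t)*d[1],-d[2]]).round(4)
            tr=round(-np.radians(w[3]-yaw)/k,3)
            p=p+[np.cos(t)*loc[0]+np.sin(t)*loc[1],np.sin(t)*loc[0]-np.cos(t)*loc[1],-loc[2]]
            yaw-=np.degrees(tr); rows.append("%g %g %g %g %g"%(*(loc+0),tr+0,w[4]))
    for i in range(0,len(rows),12): print('; '.join(rows[i:i+12]));print()
    print('end',p.round(4),round(yaw,2))
E
python3 - <<'E'
from h import *
plan((.152,.606,.231,165.92),[(.45,.25,.30,165.92,1),(.4103,-.2261,.30,178.1,1),(.4103,-.2261,.008,178.1,1)])
E
```

```text
-0.0313 -0.0227 -0.0057 0 1; -0.0313 -0.0227 -0.0058 0 1; -0.0313 -0.0227 -0.0057 0 1; -0.0313 -0.0227 -0.0058 0 1; -0.0313 -0.0228 -0.0057 0 1; -0.0313 -0.0227 -0.0058 0 1; -0.0313 -0.0228 -0.0058 0 1; -0.0313 -0.0227 -0.0057 0 1; -0.0313 -0.0228 -0.0058 0 1; -0.0313 -0.0227 -0.0057 0 1; -0.0313 -0.0228 -0.0058 0 1; -0.0314 -0.0227 -0.0057 0 1

-0.0064 -0.0393 0 -0.018 1; -0.0057 -0.0394 0 -0.018 1; -0.005 -0.0395 0 -0.018 1; -0.0043 -0.0396 0 -0.018 1; -0.0036 -0.0396 0 -0.018 1; -0.0029 -0.0397 0 -0.018 1; -0.0022 -0.0398 0 -0.017 1; -0.0015 -0.0398 0 -0.018 1; -0.0008 -0.0398 0 -0.017 1; -0.0001 -0.0398 0 -0.018 1; 0.0006 -0.0398 0 -0.017 1; 0.0013 -0.0398 0 -0.018 1

0 0 0.0417 0 1; 0 0 0.0417 0 1; 0 0 0.0417 0 1; 0 0 0.0417 0 1; 0 0 0.0417 0 1; 0 0 0.0417 0 1; 0 0 0.0418 0 1

end [ 0.4103 -0.2261  0.008 ] 178.12
```

Request:
{"op": "send_rows", "data": {
  "moves": "-0.0313 -0.0227 -0.006 0 1; -0.0313 -0.0227 -0.006 0 1; -0.0313 -0.0227 -0.006 0 1; -0.0313 -0.0227 -0.006 0 1; -0.0313 -0.0228 -0.006 0 1; -0.0313 -0.0227 -0.006 0 1; -0.0313 -0.0228 -0.006 0 1; -0.0313 -0.0227 -0.006 0 1; -0.0313 -0.0228 -0.006 0 1; -0.0313 -0.0227 -0.006 0 1; -0.0313 -0.0228 -0.006 0 1; -0.0314 -0.0227 -0.006 0 1",
  "squeeze": 30
}}

```text
time: 1.3
tcp_pos: [0.4508, 0.2488, 0.3034]
tool_rot: [-180.0, -0.0, 165.9]
ft_force: [0.2, 0.4, 0.3]
finger_gap: 0.0856
```

Request:
{"op": "send_rows", "data": {
  "moves": "-0.0064 -0.0393 0 -0.018 1; -0.0057 -0.0394 0 -0.018 1; -0.005 -0.0395 0 -0.018 1; -0.0043 -0.0396 0 -0.018 1; -0.0036 -0.0396 0 -0.018 1; -0.0029 -0.0397 0 -0.018 1; -0.0022 -0.0398 0 -0.017 1; -0.0015 -0.0398 0 -0.018 1; -0.0008 -0.0398 0 -0.017 1; -0.0001 -0.0398 0 -0.018 1; 0.0006 -0.0398 0 -0.017 1; 0.0013 -0.0398 0 -0.018 1"
}}

```text
time: 2.5
tcp_pos: [0.4097, -0.2275, 0.3032]
tool_rot: [180.0, -0.0, 178.1]
ft_force: [1.4, -0.1, -0.7]
finger_gap: 0.0851
```

Request:
{"op": "send_rows", "data": {
  "moves": "0 0 0.04 0 1; 0 0 0.04 0 1; 0 0 0.04 0 1; 0 0 0.04 0 1; 0 0 0.04 0 1; 0 0 0 0 1; 0 0 0 0 1"
}}

```text
time: 3.2
tcp_pos: [0.4102, -0.2258, 0.1037]
tool_rot: [180.0, -0.1, 178.1]
ft_force: [-0.7, 0.1, 0.0]
finger_gap: 0.0858
```

Request:
{"op": "send_rows", "data": {
  "moves": "0 0 0.035 0 1; 0 0 0.035 0 1; 0 0 0.02 0 1; 0 0 0.0055 0 1; 0 0 0 0 1; 0 0 0 0 1"
}}

```text
time: 3.8
tcp_pos: [0.4113, -0.2266, 0.0094]
tool_rot: [-179.9, 0.1, 178.1]
ft_force: [-0.7, 0.2, 0.1]
finger_gap: 0.0855
```

Run:
```python
from h import *
s=bot.read_camera('scene'); crop(s,130,150,160,150,4,'pics/f1.png'); print(bot.read_state()['tcp_pos'])
```

```text
[ 0.41122931 -0.22653081  0.00937487]
```

View pics/f1.png

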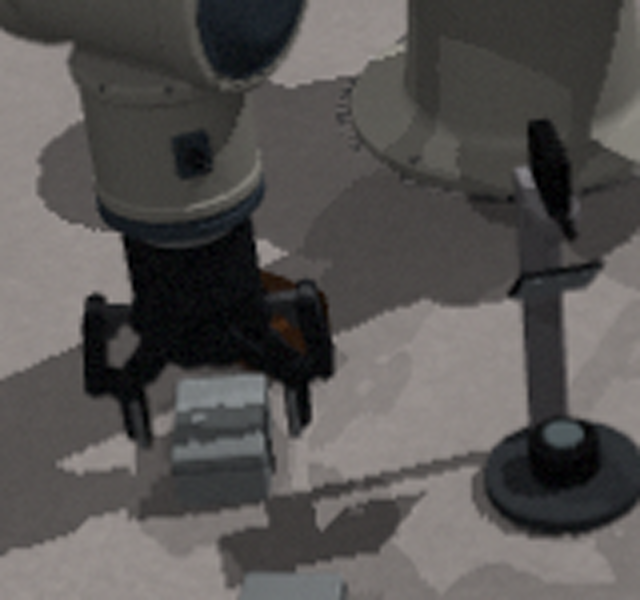

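The open fingers straddle the flat tin with a gap on both sides, so I'll close and lift.

Request:
{"op": "send_rows", "data": {
  "moves": "0 0 0 0 0.8; 0 0 0 0 0.5; 0 0 0 0 0; 0 0 0 0 0; 0 0 0 0 0; 0 0 0 0 0; 0 0 0 0 0; 0 0 0 0 0",
  "squeeze": 40
}}

```text
time: 4.65
tcp_pos: [0.4106, -0.2261, 0.0085]
tool_rot: [-180.0, 0.1, 178.1]
ft_force: [-0.7, 0.9, 15.3]
finger_gap: 0.0556
```

Request:
{"op": "send_rows", "data": {
  "moves": "0 0 -0.01 0 0; 0 0 -0.02 0 0; 0 0 -0.03 0 0; 0 0 -0.04 0 0; 0 0 -0.04 0 0; 0 0 0 0 0; 0 0 0 0 0"
}}

```text
time: 5.35
tcp_pos: [0.4104, -0.226, 0.1485]
tool_rot: [-179.9, 0.1, 178.1]
ft_force: [-0.5, 0.8, -4.4]
finger_gap: 0.0554
```

Run:
```python
from h import *
plan((.4104,-.226,.1485,178.1),[(.6115,-.1887,.1485,169.6,0),(.6115,-.1887,.09,169.6,0,.02)])
```

```text
-0.04 0.0088 0 0.03 0; -0.0397 0.01 0 0.03 0; -0.0393 0.0112 0 0.029 0; -0.039 0.0123 0 0.03 0; -0.0386 0.0134 0 0.029 0; 0 0 0.0195 0 0; 0 0 0.0195 0 0; 0 0 0.0195 0 0

end [ 0.6115 -0.1887  0.09  ] 169.62
```

Request:
{"op": "send_rows", "data": {
  "moves": "-0.02 0.0044 0 0.03 0; -0.04 0.0092 0 0.03 0; -0.04 0.0105 0 0.03 0; -0.04 0.0118 0 0.029 0; -0.04 0.0131 0 0.029 0; -0.0167 0.006 0 0 0; 0 0 0.0195 0 0; 0 0 0.0195 0 0; 0 0 0.0195 0 0; 0 0 0 0 0; 0 0 0 0 0; 0 0 0 0 0"
}}

```text
time: 6.55
tcp_pos: [0.6121, -0.1923, 0.0897]
tool_rot: [-180.0, 0.0, 169.6]
ft_force: [0.5, 0.3, -3.2]
finger_gap: 0.0556
```

Run:
```python
from h import *
s=bot.read_camera('scene'); crop(s,150,200,130,140,4,'pics/g1.png');cv2.imwrite('pics/g1s.png',s)
t=bot.read_camera('top'); crop(t,390,160,110,110,5,'pics/g2.png');cv2.imwrite('pics/g2t.png',t)
st=bot.read_state();print(st['tcp_pos'],st['tool_rot'])
```

```text
[ 0.61232933 -0.19232979  0.09007372] [-1.79985543e+02  6.67491679e-02  1.69637675e+02]
```

View pics/g1.png

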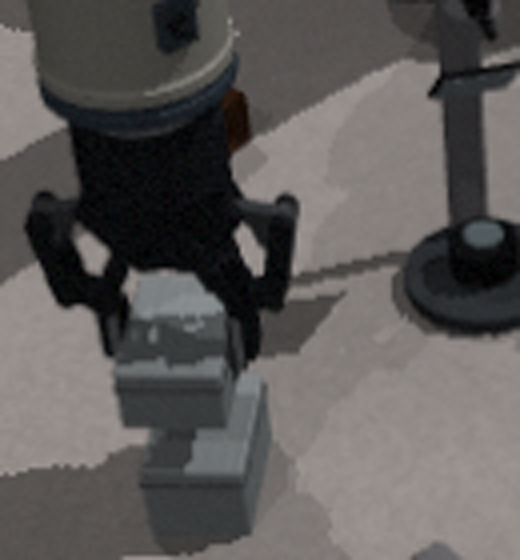

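View pics/g2.png

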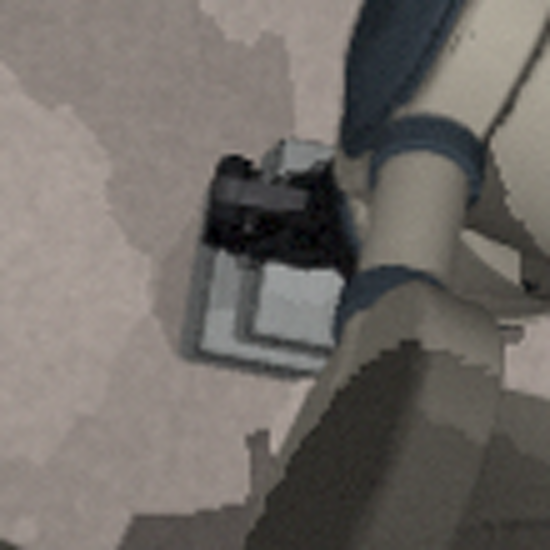

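The held tin is above the tall tin, about 3.5 mm short in +y because I rounded the rows. I'll measure the offset from the edges in the scene view.

```bash
python3 - <<'E'
from h import *
g=lambda x,y:[150+x/4-.375,200+y/4-.375]
b=.09-.0085
print('flat top corners',onz('scene',[g(113,377),g(232,377)],b+.04).round(4))
print('flat bot corners',onz('scene',[g(119,426),g(229,426)],b).round(4))
print('tall top front',onz('scene',[g(140,484),g(249,484)],.05).round(4))
# expected
def cor(c,a):
    t=np.radians(a);R=np.array([[np.cos(t),-np.sin(t)],[np.sin(t),np.cos(t)]]);return np.array(c)+np.array([[.04,-.028],[.04,.028]])@R.T
print(cor((.6122,-.1923),-10.4),cor((.6113,-.1887),-10.4))
for nm,c,z in (('flat',(.6122,-.1923),b+.04),('flatb',(.6122,-.1923),b),('tall',(.6113,-.1887),.05)):
    P=np.c_[cor(c,-10.4),[z,z]];q=proj('scene',P);print(nm,((q-[150,200]+.375)*4).round(1), ((proj('top',P)-[390,160]+.4)*5).round(1))
E
python3 - <<'E'
import cv2
a=cv2.imread('pics/g1s.png')[270:345,170:225]
cv2.imwrite('pics/g3.png',cv2.convertScaleAbs(cv2.resize(a,None,fx=8,fy=8,interpolation=cv2.INTER_CUBIC),alpha=1.5))
E
```

```text
flat top corners [[ 0.6531 -0.2259  0.1215]
 [ 0.6625 -0.1659  0.1215]]
flat bot corners [[ 0.6467 -0.2286  0.0815]
 [ 0.6556 -0.1717  0.0815]]
tall top front [[ 0.6589 -0.2219  0.05  ]
 [ 0.6677 -0.165   0.05  ]]
[[ 0.64648832 -0.22706077]
 [ 0.65659739 -0.17198076]] [[ 0.64558832 -0.22346077]
 [ 0.65569739 -0.16838076]]
flat [[111.  368.6]
 [219.8 370.5]] [[420.1 162.7]
 [283.9 135.5]]
flatb [[122.  425.4]
 [228.5 427.4]] [[389.1 178.5]
 [258.1 152.4]]
tall [[137.2 466.6]
 [242.  468.7]] [[358.  192. ]
 [230.8 166.7]]
```

View pics/g3.png

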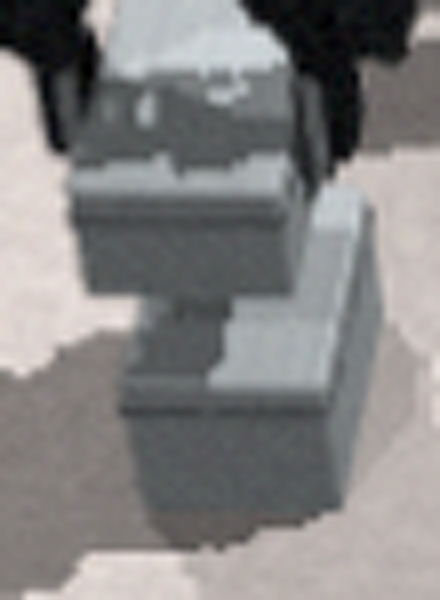

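Comparing lid edges with lid edges, the scene view agrees with the planned target to about 1 mm. I'll correct and lower to just above the tin.

Request:
{"op": "send_rows", "data": {
  "moves": "0.0013 0.0034 0 0 0; 0 0 0.01 0 0; 0 0 0.01 0 0; 0 0 0.005 0 0; 0 0 0.004 0 0; 0 0 0 0 0; 0 0 0 0 0; 0 0 0 0 0"
}}

```text
time: 7.45
tcp_pos: [0.6115, -0.1887, 0.0606]
tool_rot: [-180.0, 0.0, 169.6]
ft_force: [-0.9, 0.3, -3.0]
finger_gap: 0.0558
```

Run:
```python
from h import *
s=bot.read_camera('scene'); cv2.imwrite('pics/h1s.png',s)
t=bot.read_camera('top'); cv2.imwrite('pics/h1t.png',t)
a=cv2.resize(s[265:345,165:230],None,fx=7,fy=7,interpolation=cv2.INTER_CUBIC)
b=cv2.resize(t[185:245,420:470],None,fx=7,fy=7,interpolation=cv2.INTER_CUBIC)
H=560;o=np.zeros((H,a.shape[1]+b.shape[1],3),np.uint8);o[:a.shape[0],:a.shape[1]]=a;o[:b.shape[0],a.shape[1]:]=b
cv2.imwrite('pics/h1.png',cv2.convertScaleAbs(o,alpha=1.5))
st=bot.read_state();print(st['tcp_pos'],st['tool_rot'],st['ft_force'])
```

```text
[ 0.61146124 -0.18865449  0.06059622] [-1.79993129e+02  3.04763082e-02  1.69640224e+02] [-0.19047409 -1.39531039 -2.89685579]
```

View pics/h1.png

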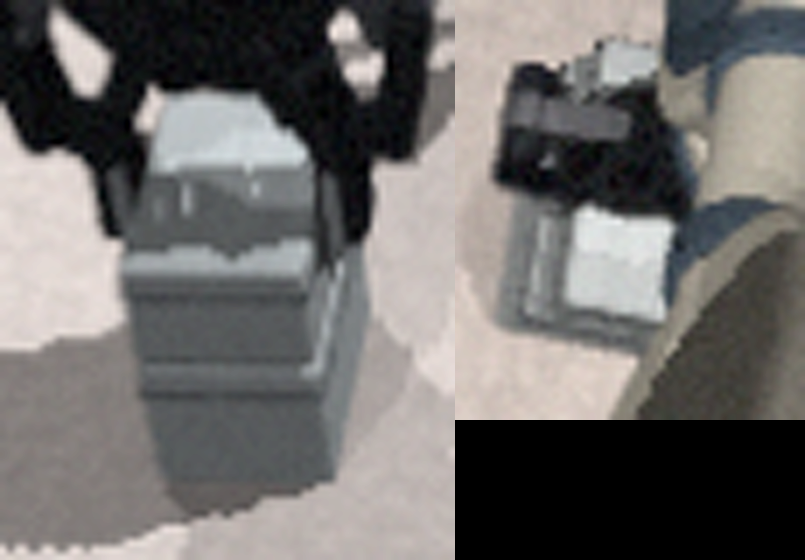

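Run:
```python
from h import *
def cor(c,a):
    t=np.radians(a);R=np.array([[np.cos(t),-np.sin(t)],[np.sin(t),np.cos(t)]]);return np.array(c)+np.array([[.04,-.028],[.04,.028],[-.04,.028],[-.04,-.028]])@R.T
for nm,z in (('flat',.0921),('flatb',.0521),('tall',.05),('tallb',0)):
    P=np.c_[cor((.6113,-.1887),-10.4),[z]*4];print(nm,((proj('scene',P)-[165,265]+.43)*7).round(1).tolist(),((proj('top',P)-[420,185]+.43)*7+[455,0]).round(1).tolist())
```

```text
flat [[116.1, 260.6], [303.5, 264.0], [344.4, 86.7], [166.3, 83.9]] [[789.1, 72.3], [603.7, 35.3], [557.8, 302.5], [744.6, 339.1]]
flatb [[134.6, 357.0], [318.1, 360.6], [357.4, 182.1], [182.8, 179.1]] [[748.5, 93.0], [570.1, 57.5], [525.6, 314.5], [705.3, 349.7]]
tall [[135.6, 362.0], [318.9, 365.5], [358.1, 187.0], [183.6, 184.0]] [[746.4, 94.0], [568.4, 58.6], [523.9, 315.1], [703.3, 350.2]]
tallb [[157.7, 476.7], [336.4, 480.4], [373.7, 300.8], [203.3, 297.7]] [[700.0, 117.7], [529.9, 84.0], [487.2, 328.9], [658.5, 362.3]]
```

Run:
```python
from h import *
s=cv2.imread('pics/h1s.png');t=cv2.imread('pics/h1t.png')
def up(a,f): return cv2.convertScaleAbs(cv2.resize(a,None,fx=f,fy=f,interpolation=cv2.INTER_NEAREST),alpha=1.3)
cv2.imwrite('pics/i1.png',up(s[280:338,175:225],11)[:600])
cv2.imwrite('pics/i2.png',up(t[190:240,424:474],12))
```

```text
(no output)
```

View pics/i1.png

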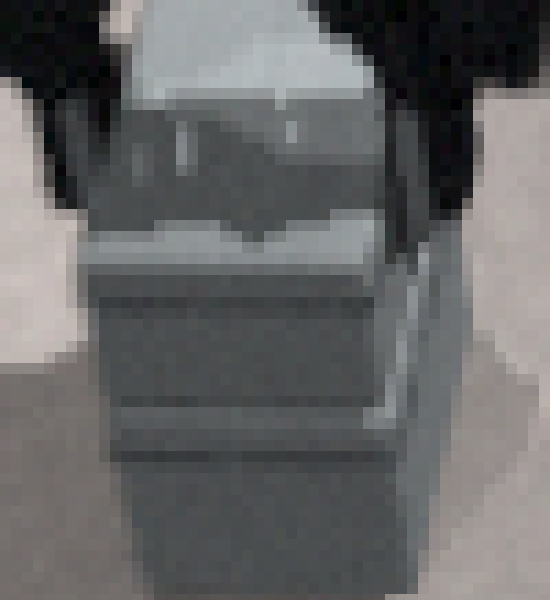

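View pics/i2.png

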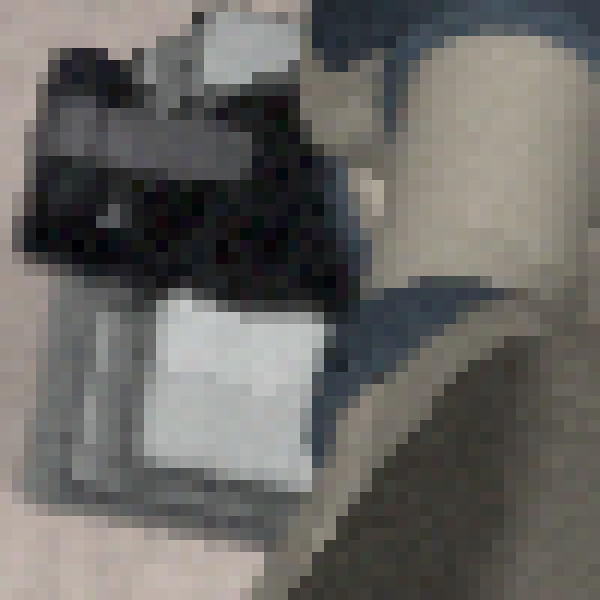

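The two views disagree by 1–2 mm. I'll set the tin down gently, release, look unobstructed and correct if needed.

Request:
{"op": "send_rows", "data": {
  "moves": "0 0 0.001 0 0; 0 0 0.0008 0 0; 0 0 0 0 0"
}}

```text
time: 7.85
tcp_pos: [0.6113, -0.1886, 0.0586]
tool_rot: [-180.0, 0.0, 169.6]
ft_force: [-1.9, 1.0, 0.9]
finger_gap: 0.0551
```

Request:
{"op": "send_rows", "data": {
  "moves": "0 0 0 0 0.72; 0 0 0 0 0.8; 0 0 0 0 1; 0 0 0 0 1; 0 0 0 0 1; 0 0 -0.02 0 1; 0 0 -0.04 0 1; 0 0 -0.04 0 1; 0 0 -0.04 0 1; 0 0 -0.04 0 1; 0 0 -0.04 0 1; 0 0 -0.02 0 1"
}}

```text
time: 9.05
tcp_pos: [0.6121, -0.1889, 0.3025]
tool_rot: [-179.9, 0.3, 169.6]
ft_force: [-0.2, 0.1, -0.1]
finger_gap: 0.0855
```

Request:
{"op": "send_rows", "data": {
  "moves": "0.02 0.035 0 0 1; 0.02 0.04 0 0 1; 0.01 0.04 0 0 1; 0.01 0.04 0 0 1; 0 0.04 0 0 1; 0 0.04 0 0 1; 0 0.04 0 0 1; 0 0 0 0 1"
}}

```text
time: 9.85
tcp_pos: [0.6019, 0.097, 0.2983]
tool_rot: [179.9, -0.0, 169.9]
ft_force: [-0.2, -1.7, 0.2]
finger_gap: 0.0852
```

Run:
```python
from h import *
s=bot.read_camera('scene'); cv2.imwrite('pics/j1s.png',s)
t=bot.read_camera('top'); cv2.imwrite('pics/j1t.png',t)
def up(a,f): return cv2.convertScaleAbs(cv2.resize(a,None,fx=f,fy=f,interpolation=cv2.INTER_CUBIC),alpha=1.4)
o=np.zeros((600,800,3),np.uint8)
a=up(s[280:338,175:225],8);b=up(t[185:245,420:470],8);o[:a.shape[0],:400]=a;o[:480,400:]=b
cv2.imwrite('pics/j1.png',o)
for th in (85,100,110): print(*tin2(t,(422,185,60,60),.09,th))
print(bot.read_state()['tcp_pos'])
```

```text
[ 0.6101 -0.1885] -9.78 [('x+', np.float64(-10.3), np.float64(38.51), 76), ('x-', np.float64(-10.11), np.float64(-38.81), 84), ('y+', np.float64(-9.64), np.float64(28.12), 74), ('y-', np.float64(-9.56), np.float64(-27.95), 111)]
[ 0.597  -0.1866] 80.82 [('x+', np.float64(79.99), np.float64(27.57), 71), ('x-', np.float64(79.75), np.float64(-27.56), 78), ('y+', np.float64(79.81), np.float64(26.83), 77), ('y-', np.float64(90.78), np.float64(-23.11), 15)]
[ 0.597  -0.1866] 80.77 [('x+', np.float64(80.19), np.float64(27.16), 71), ('x-', np.float64(80.03), np.float64(-27.16), 77), ('y+', np.float64(79.57), np.float64(26.42), 76), ('y-', np.float64(90.78), np.float64(-22.61), 14)]
[0.60155447 0.0934198  0.29829391]
```

View pics/j1.png

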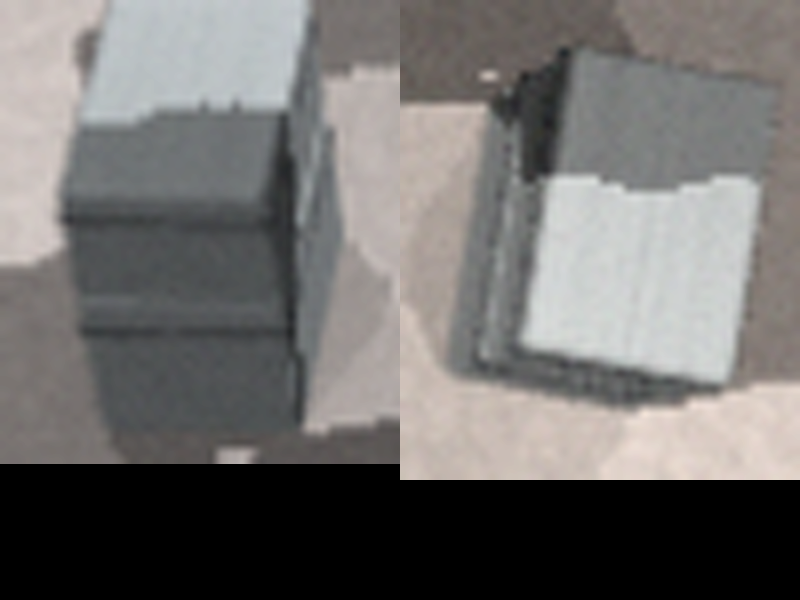

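Run:
```python
from h import *
t=cv2.imread('pics/j1t.png');t0=cv2.imread('pics/top0.png')
for r in (212,218,224): print(r,list(zip(range(424,442),t[r,424:442].mean(1).astype(int).tolist())))
print('init tall');
for r in (205,215,225): print(r,list(zip(range(424,440),t0[r,424:440].mean(1).astype(int).tolist())))
s=cv2.imread('pics/j1s.png')
for r in (295,298,310,326): print('scene',r,list(zip(range(178,220),s[r,178:220].mean(1).astype(int).tolist())))
# predicted x at row for flush
def edge(z,c=(.6113,-.1887),a=-10.4):
    th=np.radians(a);R=np.array([[np.cos(th),-np.sin(th)],[np.sin(th),np.cos(th)]])
    L=np.c_[np.linspace(-.04,.04,41),np.full(41,.028)]@R.T+c
    return proj('top',np.c_[L,np.full(41,z)])
for z in (0,.05,.09):
    e=edge(z);o=np.argsort(e[:,1]);print(z,[round(float(np.interp(r,e[o,1],e[o,0])),2) for r in (212,218,224)])
```

```text
212 [(424, 116), (425, 116), (426, 114), (427, 111), (428, 102), (429, 86), (430, 84), (431, 77), (432, 75), (433, 107), (434, 89), (435, 83), (436, 63), (437, 89), (438, 143), (439, 149), (440, 150), (441, 149)]
218 [(424, 115), (425, 114), (426, 115), (427, 102), (428, 89), (429, 85), (430, 77), (431, 82), (432, 109), (433, 89), (434, 81), (435, 66), (436, 89), (437, 134), (438, 151), (439, 149), (440, 153), (441, 146)]
224 [(424, 112), (425, 116), (426, 102), (427, 91), (428, 85), (429, 77), (430, 83), (431, 107), (432, 91), (433, 85), (434, 74), (435, 93), (436, 137), (437, 153), (438, 152), (439, 153), (440, 152), (441, 149)]
init tall
205 [(424, 118), (425, 120), (426, 119), (427, 110), (428, 113), (429, 101), (430, 82), (431, 79), (432, 80), (433, 72), (434, 102), (435, 136), (436, 135), (437, 140), (438, 141), (439, 136)]
215 [(424, 111), (425, 108), (426, 107), (427, 103), (428, 88), (429, 79), (430, 78), (431, 65), (432, 84), (433, 132), (434, 138), (435, 141), (436, 143), (437, 141), (438, 141), (439, 142)]
225 [(424, 111), (425, 109), (426, 94), (427, 78), (428, 81), (429
[... 1445 characters left out ...]
, (208, 53), (209, 40), (210, 38), (211, 42), (212, 80), (213, 72), (214, 82), (215, 83), (216, 83), (217, 91), (218, 113), (219, 116)]
scene 326 [(178, 83), (179, 81), (180, 81), (181, 84), (182, 84), (183, 82), (184, 81), (185, 80), (186, 70), (187, 61), (188, 56), (189, 59), (190, 57), (191, 59), (192, 59), (193, 58), (194, 58), (195, 57), (196, 59), (197, 57), (198, 57), (199, 60), (200, 60), (201, 58), (202, 61), (203, 58), (204, 60), (205, 59), (206, 58), (207, 57), (208, 57), (209, 60), (210, 56), (211, 68), (212, 46), (213, 75), (214, 98), (215, 105), (216, 108), (217, 108), (218, 115), (219, 118)]
0 [427.58, 426.54, 425.49]
0.05 [432.48, 431.44, 430.39]
0.09 [436.75, 435.71, 434.67]
```

The flat tin sits within about 1 mm of flush: y matches to 0.5 mm, x to about 1 mm, yaw to 0.5°. Now the knob tin.

Run:
```python
from h import *
print(onz('top',[[302,290]],.05))
st=bot.read_state();p=st['tcp_pos'];print(p,st['tool_rot'])
plan((*p,st['tool_rot'][2]),[(.4153,.2434,.26,208.4,1),(.4153,.2434,.09,208.4,1)])
```

```text
[[0.44790356 0.11442871 0.05      ]]
[0.60155447 0.0934198  0.29829391] [-1.79983591e+02 -1.54438288e-02  1.69740930e+02]
0.035 0.0191 0.0064 -0.112 1; 0.0326 0.0229 0.0064 -0.113 1; 0.0299 0.0264 0.0064 -0.112 1; 0.0267 0.0295 0.0064 -0.113 1; 0.0232 0.0324 0.0063 -0.112 1; 0.0195 0.0348 0.0064 -0.113 1; 0 0 0.034 0 1; 0 0 0.034 0 1; 0 0 0.034 0 1; 0 0 0.034 0 1; 0 0 0.034 0 1

end [0.4153 0.2434 0.09  ] 208.42
```

Request:
{"op": "send_rows", "data": {
  "moves": "0.035 0.0191 0.0064 -0.112 1; 0.0326 0.0229 0.0064 -0.113 1; 0.0299 0.0264 0.0064 -0.112 1; 0.0267 0.0295 0.0064 -0.113 1; 0.0232 0.0324 0.0063 -0.112 1; 0.0195 0.0348 0.0064 -0.113 1; 0 0 0.034 0 1; 0 0 0.034 0 1; 0 0 0.034 0 1; 0 0 0.034 0 1; 0 0 0.034 0 1; 0 0 0 0 1"
}}

```text
time: 11.15
tcp_pos: [0.4141, 0.2412, 0.0874]
tool_rot: [180.0, -0.3, -151.8]
ft_force: [-0.4, 0.7, 0.0]
finger_gap: 0.0854
```

Run:
```python
from h import *
s=bot.read_camera('scene'); crop(s,300,160,140,120,5,'pics/k1.png')
t=bot.read_camera('top'); cv2.imwrite('pics/k1t.png',t)
for th in (85,100,110): print(*tin2(t,(422,185,60,60),.09,th))
st=bot.read_state();print(st['tcp_pos'],st['tool_rot'])
```

```text
[ 0.611  -0.1889] -10.1 [('x+', np.float64(-9.28), np.float64(39.57), 77), ('x-', np.float64(-9.96), np.float64(-39.58), 82), ('y+', np.float64(-10.34), np.float64(27.91), 122), ('y-', np.float64(-10.18), np.float64(-28.09), 115)]
[ 0.611  -0.1891] -10.21 [('x+', np.float64(-10.24), np.float64(39.12), 83), ('x-', np.float64(-10.11), np.float64(-39.24), 78), ('y+', np.float64(-10.37), np.float64(27.44), 123), ('y-', np.float64(-10.06), np.float64(-27.68), 122)]
[ 0.6111 -0.1891] -10.23 [('x+', np.float64(-10.73), np.float64(38.76), 73), ('x-', np.float64(-10.4), np.float64(-38.97), 77), ('y+', np.float64(-10.27), np.float64(27.06), 120), ('y-', np.float64(-9.97), np.float64(-27.17), 119)]
[0.41590312 0.24235853 0.09071012] [-1.79999623e+02 -5.81956654e-02 -1.51739862e+02]
```

View pics/k1.png

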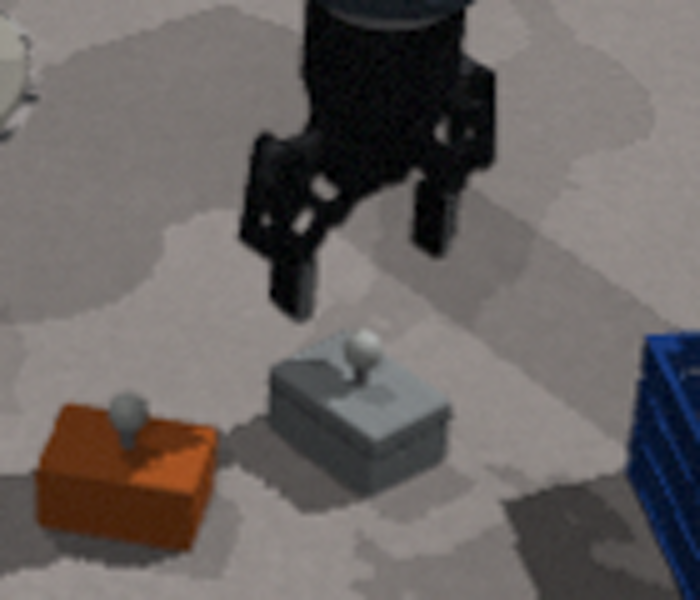

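With the shadow gone, the flat tin measures (0.611,-0.189), -10.2°, against the tall tin's (0.6113,-0.1887), -10.4°. That is flush. The gripper is above the silver knob tin, so I'll descend and grasp.

Request:
{"op": "send_rows", "data": {
  "moves": "0 0.0012 0.03 0 1; 0 0 0.03 0 1; 0 0 0.016 0 1; 0 0 0.007 0 1; 0 0 0 0 1; 0 0 0 0 1; 0 0 0 0 0.8"
}}

```text
time: 11.95
tcp_pos: [0.4159, 0.2444, 0.0084]
tool_rot: [-180.0, 0.1, -151.7]
ft_force: [-0.5, -0.9, -0.5]
finger_gap: 0.0737
```

Request:
{"op": "send_rows", "data": {
  "moves": "0 0 0 0 0.5; 0 0 0 0 0; 0 0 0 0 0; 0 0 0 0 0; 0 0 0 0 0; 0 0 0 0 0; 0 0 0 0 0"
}}

```text
time: 12.65
tcp_pos: [0.4156, 0.2444, 0.0081]
tool_rot: [-180.0, 0.1, -151.7]
ft_force: [-2.4, -0.9, 14.6]
finger_gap: 0.0555
```

Run:
```python
from h import *
plan((.4156,.2444,.0081,208.3),[(.4156,.2444,.038,208.3,0,.02),(.4156,.2444,.298,208.3,0),(.6119,-.189,.298,169.7,0,.038),(.6119,-.189,.13,169.7,0,.034)])
```

```text
0 0 -0.015 0 0; 0 0 -0.0149 0 0; 0 0 -0.0371 0 0; 0 0 -0.0371 0 0; 0 0 -0.0372 0 0; 0 0 -0.0372 0 0; 0 0 -0.0371 0 0; 0 0 -0.0372 0 0; 0 0 -0.0371 0 0; 0.0025 -0.0365 0 0.052 0; 0.0006 -0.0366 0 0.052 0; -0.0013 -0.0366 0 0.052 0

-0.0032 -0.0365 0 0.052 0; -0.0051 -0.0362 0 0.052 0; -0.007 -0.0359 0 0.052 0; -0.0088 -0.0355 0 0.052 0; -0.0106 -0.035 0 0.052 0; -0.0125 -0.0344 0 0.052 0; -0.0142 -0.0337 0 0.051 0; -0.0159 -0.033 0 0.052 0; -0.0176 -0.0321 0 0.051 0; -0.0193 -0.0312 0 0.052 0; 0 0 0.0336 0 0; 0 0 0.0336 0 0

0 0 0.0336 0 0; 0 0 0.0336 0 0; 0 0 0.0336 0 0

end [ 0.6119 -0.189   0.13  ] 169.68
```

Request:
{"op": "send_rows", "data": {
  "moves": "0 0 -0.015 0 0; 0 0 -0.0149 0 0; 0 0 -0.0371 0 0; 0 0 -0.0371 0 0; 0 0 -0.0372 0 0; 0 0 -0.0372 0 0; 0 0 -0.0371 0 0; 0 0 -0.0372 0 0; 0 0 -0.0371 0 0; 0.0025 -0.0365 0 0.052 0; 0.0006 -0.0366 0 0.052 0; -0.0013 -0.0366 0 0.052 0"
}}

```text
time: 13.85
tcp_pos: [0.4605, 0.143, 0.2976]
tool_rot: [-180.0, 0.0, -160.7]
ft_force: [0.6, -0.1, -2.3]
finger_gap: 0.0552
```

Request:
{"op": "send_rows", "data": {
  "moves": "-0.0032 -0.0365 0 0.052 0; -0.0051 -0.0362 0 0.052 0; -0.007 -0.0359 0 0.052 0; -0.0088 -0.0355 0 0.052 0; -0.0106 -0.035 0 0.052 0; -0.0125 -0.0344 0 0.052 0; -0.0142 -0.0337 0 0.051 0; -0.0159 -0.033 0 0.052 0; -0.0176 -0.0321 0 0.051 0; -0.0193 -0.0312 0 0.052 0; 0 0 0 0 0; 0 0 0 0 0"
}}

```text
time: 15.05
tcp_pos: [0.6112, -0.1897, 0.2967]
tool_rot: [180.0, -0.1, 169.6]
ft_force: [0.1, -0.6, -1.5]
finger_gap: 0.0555
```

Run:
```python
from h import *
s=bot.read_camera('scene'); crop(s,120,110,190,150,4,'pics/l1.png')
st=bot.read_state();print(st['tcp_pos'],st['tool_rot'],st['finger_gap'],st['ft_force'])
```

```text
[ 0.61107512 -0.18892854  0.29688552] [ 1.79974802e+02 -5.35383850e-02  1.69704399e+02] 0.055128557275063515 [-0.94125905 -0.03560956 -2.96709274]
```

View pics/l1.png

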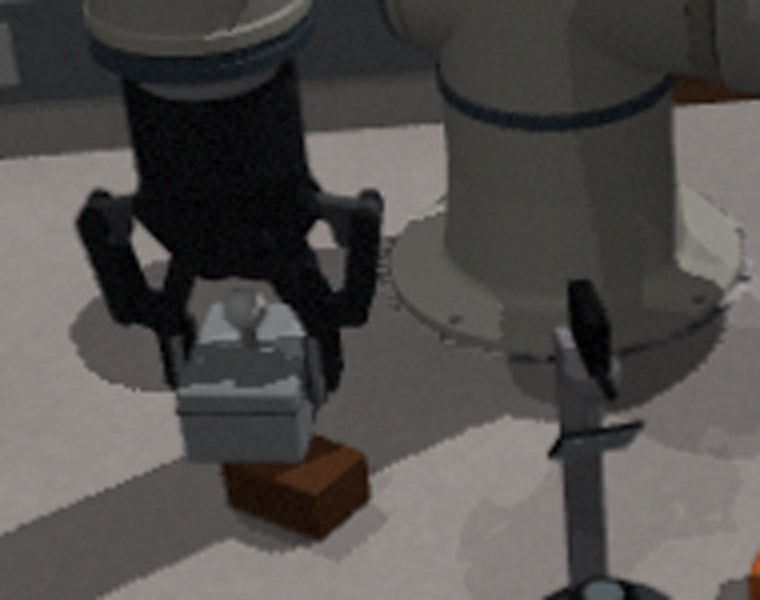

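The knob tin is held level at roughly (245,420) in the crop, with the ball clear of the gripper body. Descending.

Request:
{"op": "send_rows", "data": {
  "moves": "0 0 0.03 0 0; 0 0 0.035 0 0; 0 0 0.035 0 0; 0 0 0.035 0 0; 0 0 0.03 0 0; 0 0 0.02 0 0; 0 0 0.006 0 0; 0 0 0 0 0; 0 0 0 0 0; 0 0 0 0 0"
}}

```text
time: 16.1
tcp_pos: [0.6123, -0.1893, 0.1076]
tool_rot: [-180.0, 0.1, 169.7]
ft_force: [0.3, -0.2, -1.8]
finger_gap: 0.0552
```

Run:
```python
from h import *
s=bot.read_camera('scene'); cv2.imwrite('pics/m1s.png',s); crop(s,165,235,70,105,5.5,'pics/m1.png')
for i in range(3):
    st=bot.read_state();print(st['tcp_pos'],st['tool_rot'],st['finger_gap'],st['ft_force'])
```

```text
[ 0.61218848 -0.1893971   0.10740026] [-1.79976150e+02  1.10949455e-01  1.69709023e+02] 0.05552972588044816 [-0.55788268  1.78241284 -1.78008716]
[ 0.61218848 -0.1893971   0.10740026] [-1.79976150e+02  1.10949455e-01  1.69709023e+02] 0.05552972588044816 [-0.55788268  1.78241284 -1.78008716]
[ 0.61218848 -0.1893971   0.10740026] [-1.79976150e+02  1.10949455e-01  1.69709023e+02] 0.05552972588044816 [-0.55788268  1.78241284 -1.78008716]
```

View pics/m1.png

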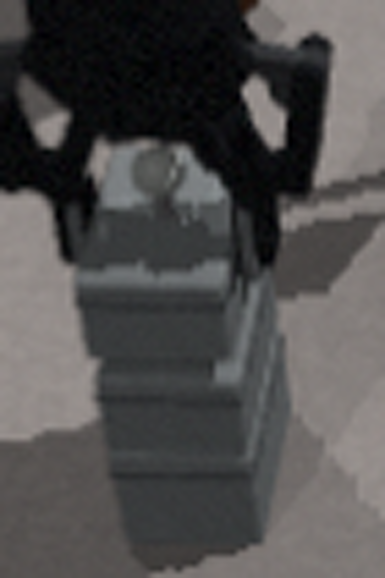

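Request:
{"op": "send_rows", "data": {
  "moves": "0.0004 0.0003 0.004 0 0; 0 0 0.003 0 0; 0 0 0.0013 0 0; 0 0 0 0 0; 0 0 0 0 0"
}}

```text
time: 16.65
tcp_pos: [0.6111, -0.1889, 0.0981]
tool_rot: [180.0, -0.0, 169.7]
ft_force: [-3.9, 1.6, 6.6]
finger_gap: 0.0553
```

Request:
{"op": "send_rows", "data": {
  "moves": "0 0 -0.0005 0 0; 0 0 0 0 0"
}}

```text
time: 16.85
tcp_pos: [0.6113, -0.1889, 0.0982]
tool_rot: [-180.0, -0.0, 169.7]
ft_force: [0.5, -0.6, -1.5]
finger_gap: 0.0557
```

Run:
```python
from h import *
s=bot.read_camera('scene'); cv2.imwrite('pics/n1s.png',s); crop(s,165,235,70,105,5.5,'pics/n1.png')
st=bot.read_state();print(st['tcp_pos'],st['tool_rot'],st['finger_gap'],st['ft_force'])
```

```text
[ 0.61125989 -0.18893975  0.09817486] [-1.79998961e+02 -3.26157970e-03  1.69697374e+02] 0.05527646539602727 [-0.73204947  0.4634224   0.95638527]
```

View pics/n1.png

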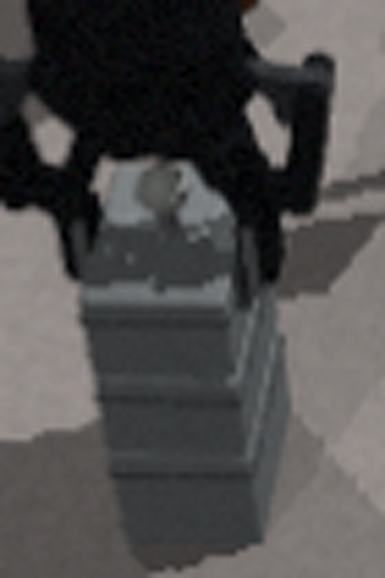

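The column looks flush in the scene view, so I'll release, retreat and measure.

Request:
{"op": "send_rows", "data": {
  "moves": "0 0 0 0 0.72; 0 0 0 0 0.8; 0 0 0 0 1; 0 0 0 0 1; 0 0 0 0 1; 0 0 -0.02 0 1; 0 0 -0.04 0 1; 0 0 -0.04 0 1; 0 0 -0.04 0 1; 0 0 -0.04 0 1; 0 0 -0.04 0 1; 0 0 0 0 1"
}}

```text
time: 18.1
tcp_pos: [0.6132, -0.1896, 0.3243]
tool_rot: [-179.9, 0.5, 169.7]
ft_force: [-0.1, -0.0, -0.5]
finger_gap: 0.0853
```

Request:
{"op": "send_rows", "data": {
  "moves": "0.02 0.035 0 0 1; 0.03 0.04 0 0 1; 0.03 0.04 0 0 1; 0.03 0.04 0 0 1; 0.03 0.04 0 0 1; 0.02 0.04 0 0 1; 0.02 0.04 0 0 1; 0.02 0.04 0 0 1; 0 0.04 0 0 1; 0 0.04 0 0 1; 0 0 0 0 1"
}}

```text
time: 19.2
tcp_pos: [0.4852, 0.2393, 0.3177]
tool_rot: [179.9, -0.0, 169.9]
ft_force: [-0.1, -0.1, -0.6]
finger_gap: 0.0857
```

Run:
```python
from h import *
s=bot.read_camera('scene'); cv2.imwrite('pics/p1s.png',s); 
t=bot.read_camera('top'); cv2.imwrite('pics/p1t.png',t)
def up(a,f,k=1.4): return cv2.convertScaleAbs(cv2.resize(a,None,fx=f,fy=f,interpolation=cv2.INTER_CUBIC),alpha=k)
o=np.zeros((600,800,3),np.uint8)
a=up(s[240:340,165:230],5.8);b=up(t[180:250,415:475],6.5);o[:a.shape[0],:a.shape[1]]=a;o[:b.shape[0],400:400+b.shape[1]]=b
cv2.imwrite('pics/p1.png',o)
for th in (85,100,110): print(*tin2(t,(422,180,60,65),.13,th))
cv2.imwrite('pics/p2.png',np.hstack([up(s[170:295,235:315],4,2),up(t[245:325,330:410],5.5,2)[:440]] if False else [cv2.resize(up(s[170:250,240:320],5,2),(400,400)),cv2.resize(up(t[245:325,330:410],5,2),(400,400))]))
st=bot.read_state();print(st['tcp_pos'],st['tool_rot'])
```

```text
[ 0.6117 -0.1889] -10.43 [('x+', np.float64(-9.93), np.float64(37.96), 82), ('x-', np.float64(-10.08), np.float64(-37.86), 75), ('y+', np.float64(-10.25), np.float64(27.84), 72), ('y-', np.float64(-12.18), np.float64(-26.7), 27)]
[ 0.6273 -0.1923] 79.84 [('x+', np.float64(79.72), np.float64(27.09), 61), ('y-', np.float64(79.89), np.float64(-21.9), 79)]
[ 0.6276 -0.1921] 79.66 [('x+', np.float64(79.91), np.float64(26.52), 62), ('y-', np.float64(79.56), np.float64(-21.39), 80)]
[0.48478156 0.23597969 0.31771582] [-1.79964932e+02 -3.66445232e-02  1.69798178e+02]
```

View pics/p1.png

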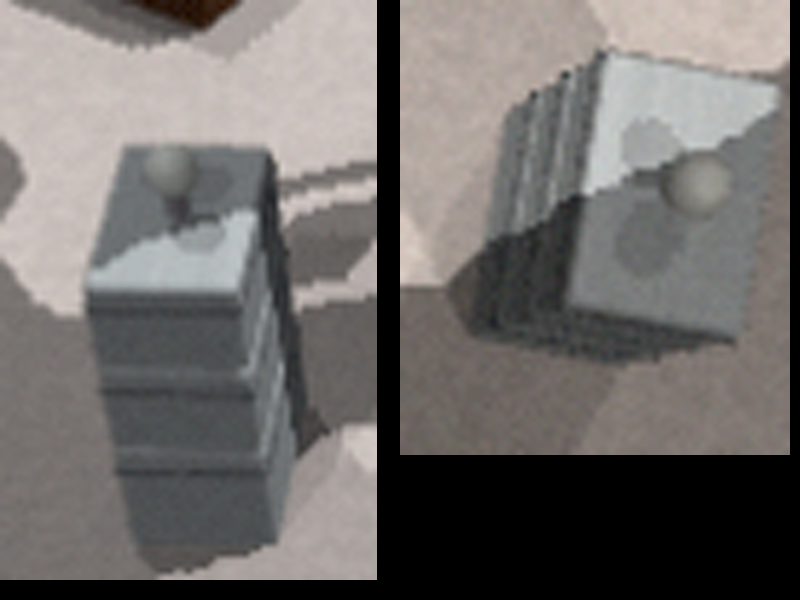

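View pics/p2.png

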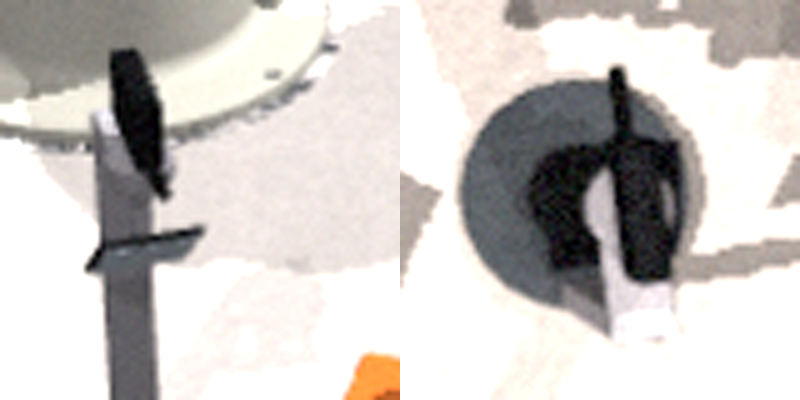

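The column is flush in both views. Next I'll refine the bar's heading.

Run:
```python
from h import *
f=lambda x,y:[330+(x-400)/5-.4,245+y/5-.4]
ax=np.array([.4618,-.0205])
for nm,p,z in [('arm end L',f(612,340),.204),('arm end R',f(672,338),.204),('tip',f(617,69),.212),('ptr2',f(624,130),.212),('bar back L',f(629,276),.246),('bar back R',f(669,278),.246)]:
    q=onz('top',[p],z)[0,:2];d=q-ax;print(nm,q.round(4),round(float(np.degrees(np.arctan2(d[1],d[0]))),1),np.hypot(*d).round(4))
# predicted bar outline for headings
for h in (2,5,8):
    t=np.radians(h);R=np.array([[np.cos(t),-np.sin(t)],[np.sin(t),np.cos(t)]])
    L=np.array([[.025,.007],[.025,-.007],[-.025,-.007],[-.025,.007]])@R.T+ax
    tip=ax+R@[.05,0]
    P=np.r_[np.c_[L,np.full(4,.246)],[[*tip,.212]]]
    print(h,'top',((proj('top',P)-[330,245]+.4)*5+[400,0]).round(0).tolist(),'scene',((proj('scene',P)-[240,170]+.4)*5).round(0).tolist())
```

```text
arm end L [ 0.4146 -0.0141] 172.2 0.0476
arm end R [ 0.4154 -0.0354] -162.2 0.0487
tip [ 0.5104 -0.0146] 6.9 0.0489
ptr2 [ 0.4889 -0.0172] 7.0 0.0273
bar back L [ 0.4396 -0.0148] 165.7 0.0229
bar back R [ 0.439  -0.0284] -160.9 0.0241
2 top [[623.0, 137.0], [664.0, 135.0], [669.0, 284.0], [628.0, 285.0], [629.0, 65.0]] scene [[157.0, 99.0], [125.0, 102.0], [110.0, 44.0], [141.0, 40.0], [152.0, 197.0]]
5 top [[619.0, 138.0], [660.0, 135.0], [673.0, 282.0], [632.0, 286.0], [621.0, 66.0]] scene [[160.0, 98.0], [128.0, 102.0], [107.0, 44.0], [138.0, 40.0], [158.0, 197.0]]
8 top [[615.0, 139.0], [656.0, 134.0], [676.0, 281.0], [635.0, 287.0], [614.0, 66.0]] scene [[163.0, 97.0], [131.0, 102.0], [104.0, 45.0], [135.0, 40.0], [164.0, 196.0]]
```

The axis estimate is about (0.4625,-0.0193) and the bar heading is about +5.7°. Moving above the grip.

Run:
```python
from h import *
plan((.4848,.236,.3177,169.8),[(.4625,-.0193,.3177,185.7,.7,.04),(.4625,-.0193,.26,185.7,.7,.03)])
```

```text
-0.0033 -0.0365 0 -0.04 0.7; -0.0019 -0.0366 0 -0.04 0.7; -0.0004 -0.0366 0 -0.04 0.7; 0.0011 -0.0366 0 -0.039 0.7; 0.0025 -0.0365 0 -0.04 0.7; 0.0039 -0.0364 0 -0.039 0.7; 0.0054 -0.0362 0 -0.04 0.7; 0 0 0.0288 0 0.7; 0 0 0.0289 0 0.7

end [ 0.4625 -0.0193  0.26  ] 185.73
```

Request:
{"op": "send_rows", "data": {
  "moves": "-0.0033 -0.0365 0 -0.04 0.7; -0.0019 -0.0366 0 -0.04 0.7; -0.0004 -0.0366 0 -0.04 0.7; 0.0011 -0.0366 0 -0.039 0.7; 0.0025 -0.0365 0 -0.04 0.7; 0.0039 -0.0364 0 -0.039 0.7; 0.0054 -0.0362 0 -0.04 0.7; 0 0 0.0288 0 0.7; 0 0 0.02 0 0.7; 0 0 0 0 0.7; 0 0 0 0 0.7"
}}

```text
time: 20.4
tcp_pos: [0.462, -0.0204, 0.2699]
tool_rot: [-180.0, -0.0, -174.4]
ft_force: [0.3, -0.1, 0.6]
finger_gap: 0.0598
```

Run:
```python
from h import *
s=bot.read_camera('scene'); crop(s,220,120,110,100,5.5,'pics/q1.png')
t=bot.read_camera('top'); cv2.imwrite('pics/q1t.png',t); 
for th in (85,100,110): print(*tin2(t,(422,180,60,65),.13,th))
st=bot.read_state();print(st['tcp_pos'],st['tool_rot'],st['finger_gap'])
```

```text
[ 0.6102 -0.1893] -10.16 [('x+', np.float64(-9.87), np.float64(39.54), 83), ('x-', np.float64(-10.35), np.float64(-39.26), 79), ('y+', np.float64(-10.31), np.float64(27.8), 123), ('y-', np.float64(-10.03), np.float64(-27.86), 110)]
[ 0.6104 -0.1894] -10.23 [('x+', np.float64(-10.22), np.float64(39.13), 81), ('x-', np.float64(-10.21), np.float64(-39.05), 81), ('y+', np.float64(-10.3), np.float64(27.27), 124), ('y-', np.float64(-10.16), np.float64(-27.34), 100)]
[ 0.6104 -0.1893] -10.22 [('x+', np.float64(-10.58), np.float64(38.71), 80), ('x-', np.float64(-10.0), np.float64(-38.79), 79), ('y+', np.float64(-10.38), np.float64(26.82), 123), ('y-', np.float64(-9.94), np.float64(-26.8), 95)]
[ 0.46270051 -0.02001756  0.27056129] [-1.79973266e+02  8.07507111e-02 -1.74377798e+02] 0.059410747480378556
```

View pics/q1.png

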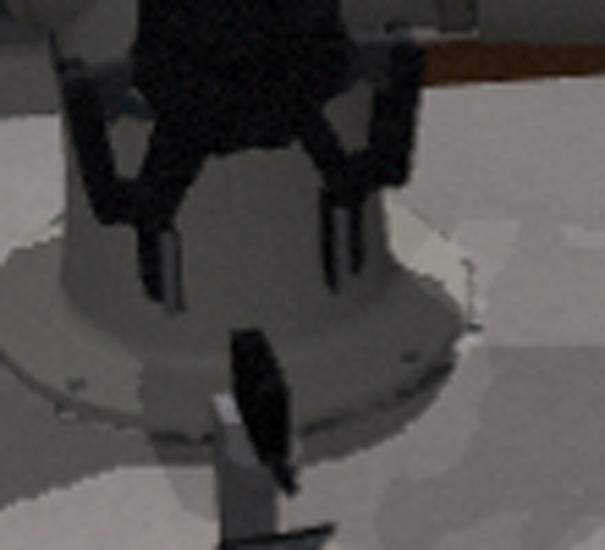

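The column measures flush to within 1 mm with the shadow gone. The fingers straddle the bar, so I'll descend and close softly.

Request:
{"op": "send_rows", "data": {
  "moves": "0 0 0.02 0 0.7; 0 0 0.02 0 0.7; 0 0 0.0145 0 0.7; 0 0 0 0 0.5; 0 0 0 0 0.4; 0 0 0 0 0.3; 0 0 0 0 0; 0 0 0 0 0; 0 0 0 0 0; 0 0 0 0 0; 0 0 0 0 0; 0 0 0 0 0",
  "squeeze": 30
}}

```text
time: 21.7
tcp_pos: [0.463, -0.0195, 0.216]
tool_rot: [180.0, 0.1, -174.4]
ft_force: [-0.5, 4.6, 6.8]
finger_gap: 0.0135
```

Run:
```python
from h import *
s=bot.read_camera('scene'); crop(s,220,120,110,100,5.5,'pics/r1.png')
st=bot.read_state();print(st['tcp_pos'],st['tool_rot'],st['finger_gap'],st['ft_force'],st['ft_torque'])
```

```text
[ 0.46302687 -0.01955895  0.2159867 ] [ 1.79995387e+02  1.18595996e-01 -1.74371487e+02] 0.013300060159893934 [-0.05849972  3.94569635  7.25386345] [ 0.68187689  0.09754224 -0.00575631]
```

View pics/r1.png

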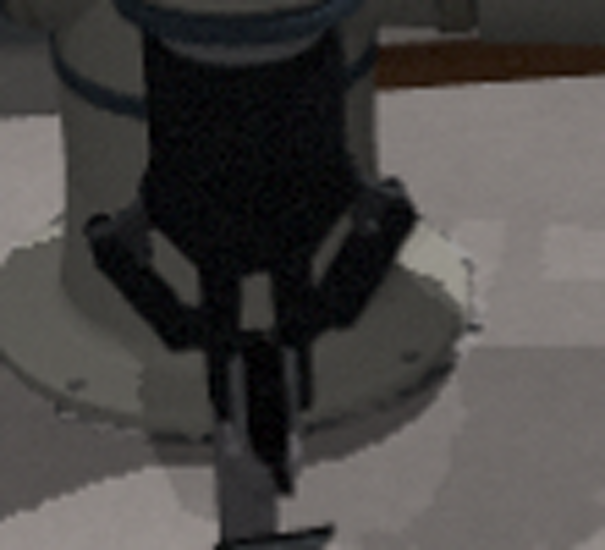

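It is gripped at 13.3 mm with small forces. Turning in steps while watching the force.

Request:
{"op": "send_rows", "data": {
  "moves": "0 0 0 0.03 0; 0 0 0 0.06 0; 0 0 0 0.06 0; 0 0 0 0.06 0; 0 0 0 0.06 0; 0 0 0 0.03 0; 0 0 0 0 0"
}}

```text
time: 22.45
tcp_pos: [0.463, -0.0197, 0.216]
tool_rot: [180.0, 0.1, 168.4]
ft_force: [-0.1, 3.3, 7.0]
finger_gap: 0.0131
```

Run:
```python
from h import *
st=bot.read_state();print(st['tcp_pos'],st['tool_rot'],st['finger_gap'],st['ft_force'],st['ft_torque'])
```

```text
[ 0.46300632 -0.0196638   0.21600265] [1.79974812e+02 1.11930882e-01 1.68369530e+02] 0.01311874871970619 [-0.06693935  3.30873941  7.02202115] [0.36024234 0.1562152  0.07995051]
```

Request:
{"op": "send_rows", "data": {
  "moves": "0 0 0 0.04 0; 0 0 0 0.07 0; 0 0 0 0.07 0; 0 0 0 0.07 0; 0 0 0 0.07 0; 0 0 0 0.07 0; 0 0 0 0.07 0; 0 0 0 0.07 0; 0 0 0 0.07 0; 0 0 0 0.05 0; 0 0 0 0 0; 0 0 0 0 0"
}}

```text
time: 23.65
tcp_pos: [0.4629, -0.0199, 0.216]
tool_rot: [179.9, 0.1, 131.2]
ft_force: [-1.4, 0.1, 8.8]
finger_gap: 0.014
```

Run:
```python
from h import *
st=bot.read_state();print(st['tcp_pos'],st['tool_rot'],st['finger_gap'],st['ft_force'],st['ft_torque'])
s=bot.read_camera('scene'); cv2.imwrite('pics/s1s.png',s); t=bot.read_camera('top'); cv2.imwrite('pics/s1t.png',t)
def up(a,f,k=1.6): return cv2.convertScaleAbs(cv2.resize(a,None,fx=f,fy=f,interpolation=cv2.INTER_CUBIC),alpha=k)
cv2.imwrite('pics/s1.png',np.hstack([up(s[130:330,170:320],2.6),up(t[180:330,350:480],3)[:450] if 0 else cv2.resize(up(t[180:330,330:480],3),(400,520))]))
```

```text
[ 0.4628764  -0.01986648  0.21598732] [1.79936310e+02 7.87389735e-02 1.31193681e+02] 0.01401257697201741 [-1.3645365   0.06915063  8.82971761] [0.00487341 0.3345976  0.03065798]
```

View pics/s1.png

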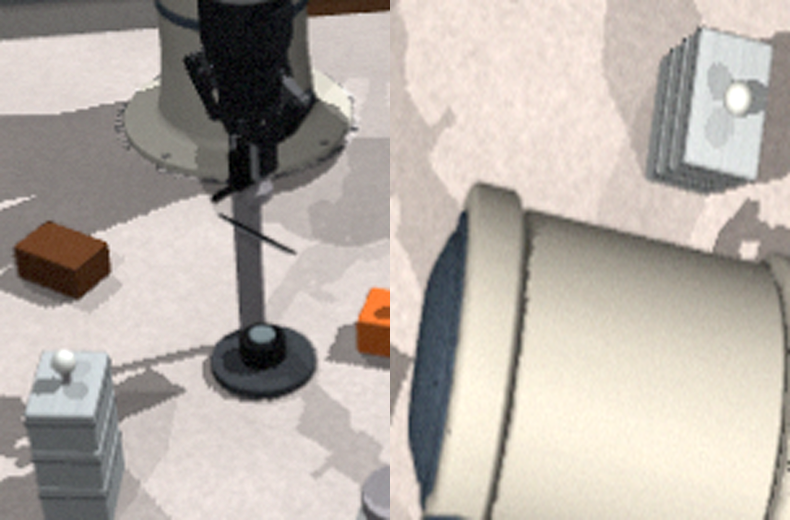

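Run:
```python
from h import *
s=cv2.imread('pics/s1s.png');t=cv2.imread('pics/s1t.png')
def ball(im,x,y,w,h):
    c=cv2.resize(im[y:y+h,x:x+w],None,fx=4,fy=4,interpolation=cv2.INTER_CUBIC)
    g=c.min(2);m=((g>105)&(abs(c[...,0].astype(int)-c[...,2])<200)).astype(np.uint8)*255
    return c
b_t=[330+(738-390)/400*150-.5+.0,180+98/520*150-.5]; b_s=[170+64/2.6-.3,130+362/2.6-.3]
print(b_t,b_s,onz('top',[b_t],.15),onz('scene',[b_s],.15))
tip=[170+213/2.6-.3,130+201/2.6-.3];print('tip',onz('scene',[tip],.212))
st=bot.read_state();ax=st['tcp_pos'][:2]
for b in (onz('top',[b_t],.15)[0],onz('scene',[b_s],.15)[0],onz('scene',[tip],.212)[0]): print(np.degrees(np.arctan2(b[1]-ax[1],b[0]-ax[0])))
a=cv2.resize(s[190:225,235:290],None,fx=12,fy=12,interpolation=cv2.INTER_CUBIC)
cv2.imwrite('pics/s2.png',cv2.convertScaleAbs(a,alpha=1.8))
hd=np.radians(st['tool_rot'][2]-180);P=[[*(ax+np.array([np.cos(hd),np.sin(hd)])*r),.212] for r in (.025,.05)]
print(((proj('scene',P)-[235,190]+.46)*12).round())
```

```text
[460.0, 207.76923076923077] [194.3153846153846, 268.9307692307692] [[ 0.61080628 -0.19024715  0.15      ]] [[ 0.61363985 -0.18905764  0.15      ]]
tip [[ 0.49738352 -0.05753163  0.212     ]]
-49.035298874983944
-48.29711681287629
-47.509033952801154
[[299. 146.]
 [205. 205.]]
```

View pics/s2.png

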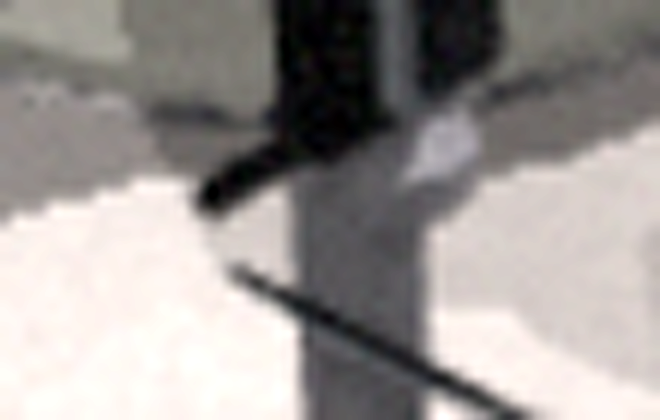

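The pointer tip is where the grip heading predicts it. The ball bearings come out at -49.0° (top) and -48.3° (scene), against a grip heading of -48.8°. I'll let it settle, check once more and hand in.

Request:
{"op": "send_rows", "data": {
  "moves": "0 0 0 0 0; 0 0 0 0 0; 0 0 0 0 0; 0 0 0 0 0; 0 0 0 0 0"
}}

```text
time: 24.25
tcp_pos: [0.4629, -0.0199, 0.216]
tool_rot: [179.9, 0.1, 131.2]
ft_force: [-1.5, 1.1, 8.1]
finger_gap: 0.0139
```

Run:
```python
from h import *
st=bot.read_state();print(st['tool_rot'],st['finger_gap'],st['ft_force'])
print(bot.sign_off())
```

```text
[1.79939155e+02 7.78909536e-02 1.31201456e+02] 0.013924981751128575 [-1.54431606  1.1289082   8.14880323]
the job is handed in; nothing more can be done
None
```

I stacked the flat tin on the tall tin and the knob tin on top. I then turned the mirror to face the knob and handed the job in at about 24 s, still holding the grip.

**Column:** the top camera put the three lid centres within about 1 mm of each other, with yaw within 0.3°:

| Tin | Centre (x, y), m | Yaw |
|---|---|---|
| tall | (0.6113, -0.1887) | -10.4° |
| flat | (0.6110, -0.1890) | -10.2° |
| knob | (0.6104, -0.1893) | -10.2° |

The tall tin's figure is from before stacking, because its lid is now covered. A mid-task look while placing the flat tin had the two views disagreeing by 1–2 mm; the check after release showed it flush.

**Mirror:** it is held at a heading of -48.8°. The ball's bearing from the swivel axis came out at -49.0° from the top view and -48.3° from the scene view.
- The pointer tip in the scene view gave a rougher -47.5°, within about a pixel of where it should appear.
- In the top view the arm hides the pointer, so that check rests on the scene view alone.
- The last reading showed about 2 N sideways and 8 N vertical at the wrist, with the fingers 13.9 mm apart on the 14 mm bar.

I did not re-measure the dish, jar, nozzle, basket, orange tin or brown tin after the moves. No planned move took the gripper down onto any of them.

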